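# Load a repair board and rock its holder to the 30 degree mark

### The job

Take the circuit board with the connector strip along its top edge out of the rack, slide it fully down into the two slots of the board holder's frame and let go of it. Then grip the angle gauge on the frame and rock the frame over with it until the gauge's swinging pointer settles on the 30 degree mark, and finish while still holding the gauge there, so that a colleague can tighten the slack clamp knob. Leave the other boards and the things lying about where they are.

Things in the scene. Friction and masses are not known exactly. Their poses are not given: they have to be found in the camera images.
- board_mid (a point): Centre (half-way up) of the green board to load, standing upright, loose, in the 1st, 3rd or 5th slot of a black rack. 110 mm wide (its x), 4 mm thick (y), 104 mm tall (z up) with its white connector strip, about 130 g. The rack holds its side edges 34 mm deep, foot 8 mm above the bench: lift it straight up. Components up to 12 mm proud of its +y face, all lower than 20 mm above this point.
- strip (a point): Where to grip the board: centre of the white connector strip that straddles its top edge, 43 mm above the board's centre; 60 mm wide (x), 12 mm thick (y), 18 mm high; same axes. Rack slots are 35 mm apart along y; boards without a strip (78 and 88 mm tall) stand 70 mm or 140 mm away in two others.
- mouth (a point): Middle of the entry of the board holder's frame, level with the tops of its two arms; axes: x along the hinge, y across the slots, z up along them (upright at the start). Each arm has a groove facing the other: 6 mm wide (y), flared to 16 mm at the top, groove bottoms 114 mm apart (x). The board goes in from above, its x along this x, either way round, and slides 73 mm down onto a cross bar.
- seat (a point): Point of the same frame (21 mm below the mouth point, same axes) where the board's centre lies when it is fully home; the strip then stands clear above the arms.
- hinge (a point): Point on the frame's hinge axis midway between the arms, 35 mm below the mouth point and 80 mm above the bench; axes as the frame's. The frame rocks about this x axis, which is level.
- gauge_mid (a point): Centre of the angle gauge, fixed by its magnetic foot on the frame beyond the +x arm (76 mm along x, 74 mm along z from the hinge point; frame's axes). Grey housing 56 mm wide (y; grip these two flat sides), 22 mm thick (x), from 39 mm below to 31 mm above this point. White dials on both x faces, ticks every 10 degrees over the upper half, long ones at 0 (top), 30, 60, 90 either way.
- frame (a joint): Tilt of the frame, rad: 0 upright on its stop, growing as the top goes towards the frame's -y side (a turn about its +x axis), at most 1.05. It swings freely and its own weight brings it back to 0 when let go; about 2.5 N at the gauge holds it at 30 degrees.
- pointer (a joint): Angle of the gauge's weighted pointer from the top zero mark of its dial, rad. It hangs plumb once it has stopped swinging, so it reads the true tilt: 0 upright, growing with the frame's tilt, 0.524 on the 30 degree mark.
- board: The board to load again; this origin is the middle of its foot.
- board_b: Another board in the rack, without a strip, 110 x 4 x 78 mm; origin at the middle of its foot. Leave it.
- board_c: Another board in the rack, without a strip, 110 x 4 x 88 mm; origin at the middle of its foot. Leave it.
- driver_a_grip (a point): Black-handled screwdriver, 190 mm long, lying on the bench; leave it (handle, below 35 mm high).
- driver_b_grip (a point): Black-handled screwdriver, 150 mm long, lying on the bench; leave it.
- tape: Roll of black tape lying flat, 68 mm across, 19 mm high; leave it.
- spool: Grey solder spool standing upright, 48 mm across, 34 mm high; leave it.
- parts_tray: Grey tray of small parts, 100 x 70 x 24 mm; leave it.
- cutters: Side cutters lying flat, 140 mm long, 12 mm high; leave them.
There are look-alikes about, which are no part of the job. What is shaped like the board but pink is not meant.

How it is judged:
By the outcome, as a careful person would: the job done as asked, in the order asked, and still so for the second after the job is handed in, while the arm keeps its last pose, push and grip.
It also fails if it takes over 67 s, if anything falls off the work surface, if the arm or the gripper's body presses on something with over 40 N, if the wrist force passes 120 N, or if a joint passes its speed limit or range.

### The arm

A 6-joint arm with a two-finger parallel gripper is mounted at the origin on the work surface. World frame = base frame: x ahead of the robot, y to its left, z up, the work surface at z = 0. Lengths are in m, angles in rad, forces in N, time in s.
With the tool pointing down it reaches from about 0.375 to 0.9 m from the base axis. Payload 3.1 kg.
Tool frame: the origin (TCP) lies at the very end of the fingers, on their centre line; the grasp point (between the pads) lies 19 mm behind it; z points along the fingers, y is the direction in which the jaws open and shut (so a half turn about z gives the same grasp; the last joint's range is limited). The gripper opens to 85 mm and grips with 20 to 120 N. Pads are 22 mm wide; open, the fingers measure 114 mm over their backs; the gripper's body (76 mm by 85 mm) begins 54 mm behind the grasp point. The pads swing forward as they close: fully open they stand 13 mm farther back than shut.
Start: joints at [0.988, 0.527, 1.433, -0, 1.181, -0.178], TCP at [0.246, 0.574, 0.231] pointing down, gripper open.
Joint ranges: [-3.08, 3.08], [-0.75, 2.2], [0.22, 2.44], [-1.43, 4.57], [0, 2.65], [-2.85, 2.85]. Speed limits (rad/s): [2.79, 2.79, 3.14, 3.14, 3.14, 3.14].

### API

Orientations are given as a rotation vector (axis times angle).
In Python, from bench import bot, cams gives the robot as it stands.
- The arm moves only by the tool apply_moves, never from a script. Its argument "targets" is a list of rows, each an object with "delta_rot": the turn, a rotation vector about the tool's x, y, z in rad, a list of three; "offset": the shift along the tool's x, y, z in mm, a list of three; "jaw": the finger opening in mm, from 0 to 85.4. In form: [{"delta_rot": [ax, ay, az], "offset": [x, y, z], "jaw": jaw}, ...]. A call has exactly 8 rows; each row is the pose to reach, as a shift and turn from the pose commanded when the call began, along the tool's axes at that moment; what a row does not reach only later rows make up. A row lasts 1/8 s, in which the tool goes at most 62.5 mm and 10.7 degrees, less where a joint would pass 70% of its speed; a pose out of reach is approached as far as the arm can. A call with a gripper value outside its range is refused whole. The fingers move at their own pace and stop on an object; "newtons" is the grip in N (left out, the last holds). Time passes only in rows, so rows that repeat a pose let the fingers close, or fill a call up. It gives the time, the measured TCP pose, the force and the opening at its end, in the units of the state.
- bot.state(): the state, without advancing time (a new reading comes with each control period).
- cams.camera(name): name is "scene" or "side" or "wrist"; returns a dict with "color" (420x560x3 uint8, red, green, blue), "depth" (420x560 float32, m along the optical axis (not along the pixel's ray), 0 where there is no reading), "intrinsics" (3x3 intrinsics, pixels), "k1" (the pictures are not rectified: a ray, as slopes to the right and down, at radius r is drawn at 1 + k1 r^2 times it, then the intrinsics apply), "R" (3x3) and "t" (3): a world point X has camera coordinates R X + t; the wrist camera has in their place "mount" (4x4, takes a point from camera to tool coordinates, whose origin is the TCP and whose axes are the flange's). Camera axes: x right, y down, z forward; pixel columns grow to the right and rows downward; lengths in m; the calibration is good to about 2 mm. A picture is of the moment at which its call begins: read the wrist's pose just before it.
- bot.hand_in(): hands the job in, once; it reports no verdict.
The state is a dict: "t": time; "joint_pos": joint angles; "joint_velocities": joint speeds; "effort": joint torques, N m; "tcp_pos": TCP position; "tcp_rot": TCP orientation; "contact_force": force on the tool from outside, world axes, zero at the start; "wrist_torque": the same for the moment, N m; "grip_width": opening from 0.0 (shut) to 1.0 (fully open).
Only numpy, scipy, OpenCV 4.12 (cv2) and the standard library are available. Lean on these libraries where they do the work, as an engineer would, in place of code of your own. Each camera call takes 0.05 s, during which the arm holds its last target.

## Working session

There is one attempt and no reset: what is moved stays moved. The work goes in short steps, Python scripts to look and compute and a tool call to move; the robot and the scene stay as the last step left them, time stands still between calls to the robot, and variables do not carry over. Pictures are saved under pics/ and viewed, and the job is handed in when it is done.

Besides the shell and the picture viewer there is one more tool, called after ">>>" by a JSON object that holds its "api" and its "payload", one argument or row to a line. apply_moves: Moves the arm, as the interface text tells. Its arguments: {"type":"object","properties":{"targets":{"type":"array","items":{"type":"object","properties":{"delta_rot":{"type":"array","items":{"type":"number"}},"offset":{"type":"array","items":{"type":"number"}},"jaw":{"type":"number"}}}},"newtons":{"type":"number"}},"required":["targets"]}

```bash
ls; mkdir -p pics
python3 - <<'E'
from bench import bot,cams
import cv2,numpy as np,pickle
s=bot.state();print(s)
for n in ["scene","side","wrist"]:
    c=cams.camera(n);pickle.dump(c,open(f"pics/{n}0.pkl","wb"))
    cv2.imwrite(f"pics/{n}0.png",cv2.resize(c["color"][:,:,::-1],(800,600)))
    print(n,{k:v for k,v in c.items() if k not in("color","depth")})
E
```

```text
pics
{'t': 0.0, 'joint_pos': array([ 9.87495972e-01,  5.28444615e-01,  1.43388972e+00, -4.82013304e-06,
        1.18139204e+00, -1.78512705e-01]), 'joint_velocities': array([-0.0001211 ,  0.0017494 ,  0.00022175, -0.00121274,  0.00036876,
        0.00082895]), 'effort': array([-1.32936616e-04, -4.42356098e+01, -1.78024936e+01, -2.36850838e-04,
        8.43362999e-03, -1.71928127e-05]), 'tcp_pos': array([0.24572587, 0.57390017, 0.23035085]), 'tcp_rot': array([-0.63134508, -3.07669314,  0.00311324]), 'contact_force': array([-0.27563198, -0.52256173,  0.28796815]), 'wrist_torque': array([-0.02711893, -0.04129044,  0.04993349]), 'grip_width': 1.0018215291012655}
scene {'intrinsics': array([[380.56843478,   0.        , 281.29698297],
       [  0.        , 380.56843478, 205.18510272],
       [  0.        ,   0.        ,   1.        ]]), 'k1': -0.08146138082832532, 'R': array([[-0.76714426,  0.64141342,  0.00885989],
       [ 0.53608825,  0.64863574, -0.54026018],
       [-0.35227697, -0.40970781, -0.84145139]]), 't': array([ 0.42759271, -0.24788899,  1.14789685])}
side {'intrinsics': array
[... 272 characters left out ...]
7949174e-01, -6.80097404e-01],
       [ 2.99168619e-01,  6.10762688e-01, -7.33121461e-01]]), 't': array([-0.51442378,  0.26456335,  1.05030554])}
wrist {'intrinsics': array([[293.83708626,   0.        , 275.00082725],
       [  0.        , 293.83708626, 207.54845734],
       [  0.        ,   0.        ,   1.        ]]), 'k1': 0.013042073023044316, 'mount': array([[ 9.32460661e-05, -9.60707737e-01, -2.77561948e-01,
         7.01853657e-02],
       [ 9.99999462e-01, -1.97068254e-04,  1.01804665e-03,
         2.11112427e-05],
       [-1.03274395e-03, -2.77561894e-01,  9.60707202e-01,
        -1.41941593e-01],
       [ 0.00000000e+00,  0.00000000e+00,  0.00000000e+00,
         1.00000000e+00]])}
```

View pics/scene0.png

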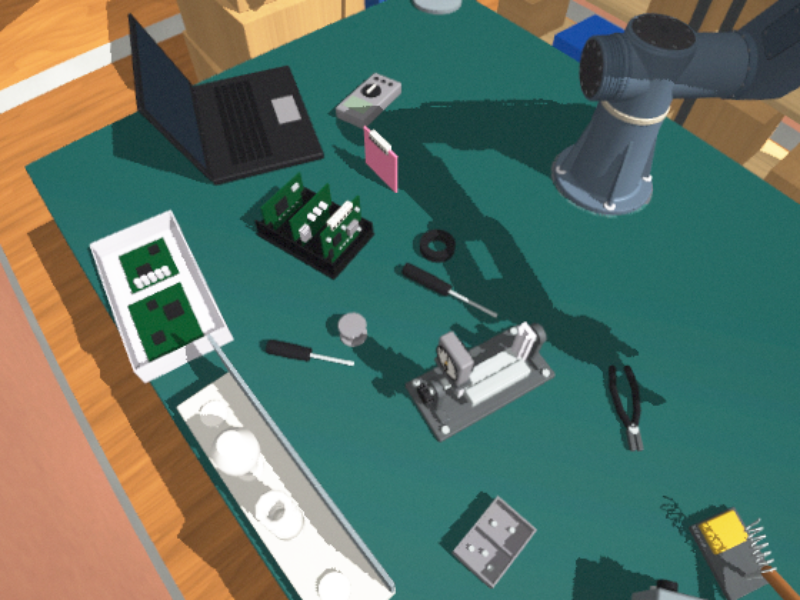

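View pics/side0.png

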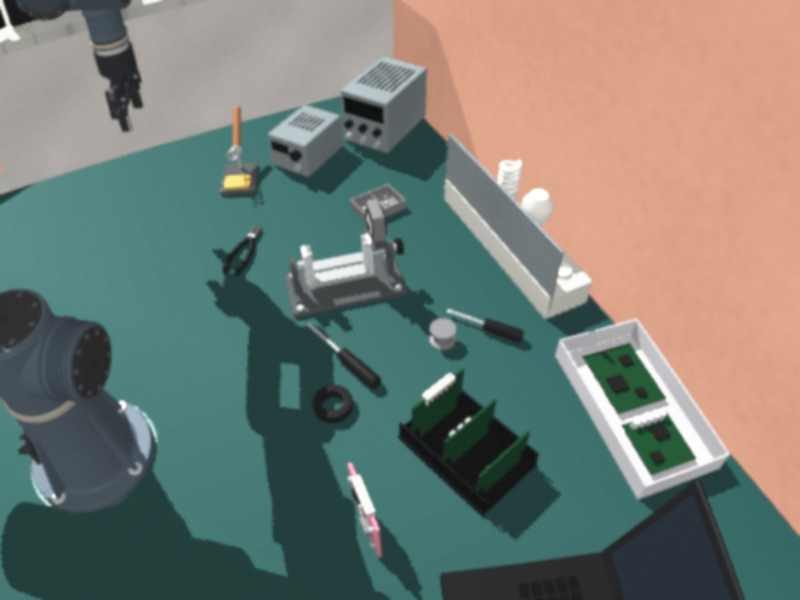

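View pics/wrist0.png

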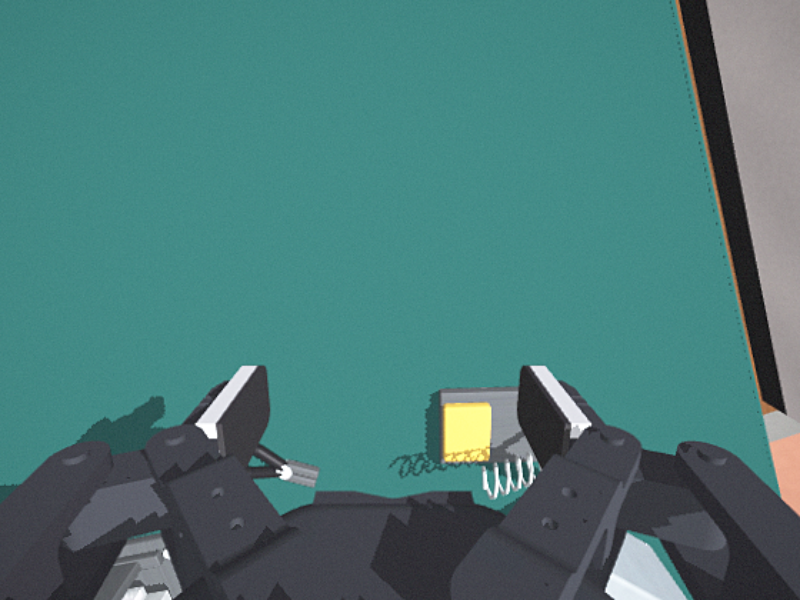

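Run:
```python
import cv2,pickle
for n,(x0,y0,w,h) in {"scene":(165,110,110,90),"side":(270,240,115,120)}.items():
    im=pickle.load(open(f"pics/{n}0.pkl","rb"))["color"][:,:,::-1]
    cv2.imwrite(f"pics/{n}rack.png",cv2.resize(im[y0:y0+h,x0:x0+w],None,fx=5,fy=5,interpolation=cv2.INTER_CUBIC))
for n,(x0,y0,w,h) in {"scene":(280,220,115,90),"side":(195,130,100,95)}.items():
    im=pickle.load(open(f"pics/{n}0.pkl","rb"))["color"][:,:,::-1]
    cv2.imwrite(f"pics/{n}fr.png",cv2.resize(im[y0:y0+h,x0:x0+w],None,fx=6,fy=6,interpolation=cv2.INTER_CUBIC))
```

```text
(no output)
```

View pics/scenerack.png

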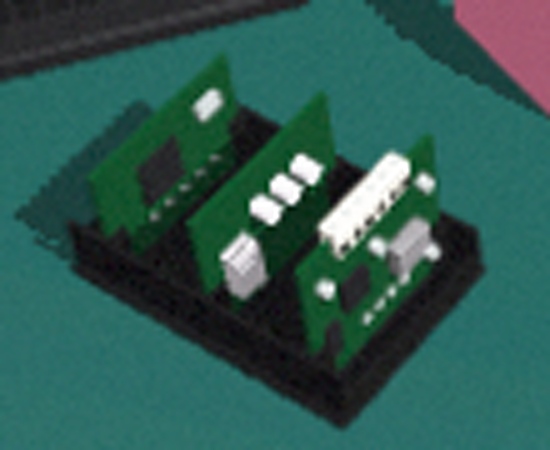

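View pics/siderack.png

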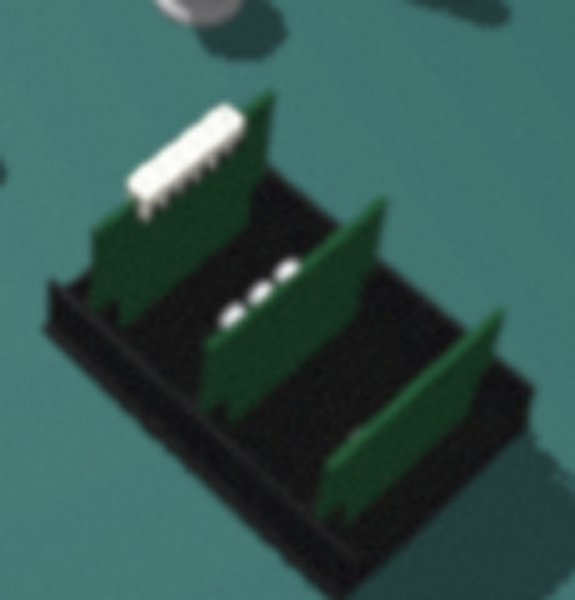

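View pics/scenefr.png

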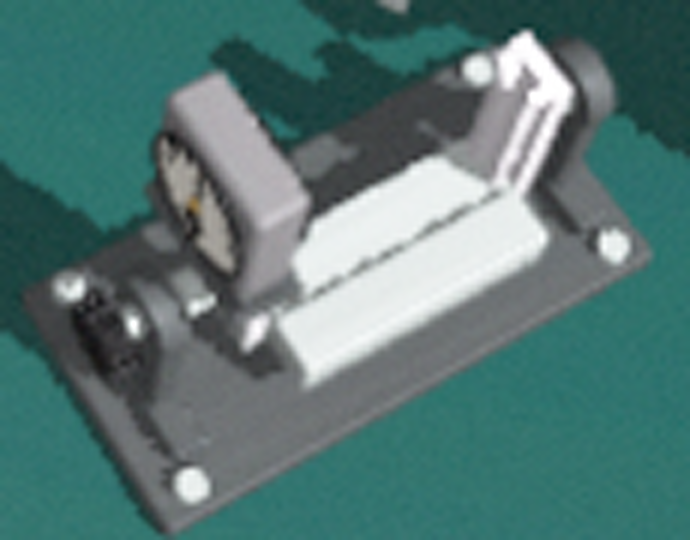

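View pics/sidefr.png

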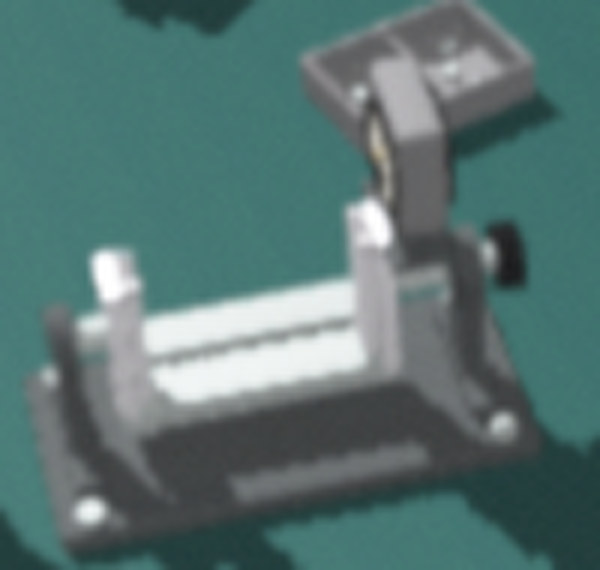

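```bash
cat > h.py <<'E'
import cv2,numpy as np,pickle
from scipy.spatial.transform import Rotation as Ro
def cloud(c,px=None,Twt=None):
    H,W=c["depth"].shape
    if px is None:
        v,u=np.mgrid[0:H,0:W]; px=np.stack([u,v],-1).reshape(-1,2); 
    px=np.asarray(px,float)
    d=c["depth"][np.round(px[:,1]).astype(int),np.round(px[:,0]).astype(int)]
    n=cv2.undistortPoints(px[:,None,:],c["intrinsics"],np.array([c["k1"],0,0,0,0.]))[:,0]
    P=np.c_[n*d[:,None],d]
    if "R" in c: return (P-c["t"])@c["R"]
    M=Twt@c["mount"]; return P@M[:3,:3].T+M[:3,3]
def tcp(s):
    T=np.eye(4);T[:3,:3]=Ro.from_rotvec(s["tcp_rot"]).as_matrix();T[:3,3]=s["tcp_pos"];return T
def proj(c,X,Twt=None):
    X=np.atleast_2d(X)
    if "R" in c: P=X@c["R"].T+c["t"]
    else:
        M=np.linalg.inv(Twt@c["mount"]);P=X@M[:3,:3].T+M[:3,3]
    n=P[:,:2]/P[:,2:];r=(n**2).sum(1,keepdims=True);n=n*(1+c["k1"]*r)
    return n@c["intrinsics"][:2,:2].T+c["intrinsics"][:2,2]
E
python3 - <<'E'
from h import *
np.set_printoptions(precision=4,suppress=True)
for n,(x0,y0,x1,y1) in {"scene":(225,137,252,165),"side":(294,258,322,285)}.items():
    c=pickle.load(open(f"pics/{n}0.pkl","rb"))
    v,u=np.mgrid[y0:y1,x0:x1];px=np.stack([u,v],-1).reshape(-1,2)
    col=c["color"][px[:,1],px[:,0]].astype(int);P=cloud(c,px)
    m=(col.min(1)>150)
    Q=P[m&(P[:,2]>.095)&(P[:,2]<.13)]
    print(n,len(Q),Q.mean(0),Q.min(0),Q.max(0))
    r=cv2.minAreaRect((Q[:,:2]*1000).astype(np.float32));print(r)
    # green board top cloud
    P=cloud(c);col=c["color"].reshape(-1,3).astype(int)
    g=(col[:,1]>1.6*col[:,0])&(col[:,1]>1.3*col[:,2])&(P[:,2]>.03)&(P[:,2]<.13)&(np.linalg.norm(P[:,:2]-Q.mean(0)[:2],axis=1)<.07)
    G=P[g];print("green",len(G),G.min(0),G.max(0));r=cv2.minAreaRect((G[:,:2]*1000).astype(np.float32));print(r)
# frame stuff
cs=pickle.load(open("pics/scene0.pkl","rb"));cd=pickle.load(open("pics/side0.pkl","rb"))
f=lambda l,o:[(a/6+o[0],b/6+o[1]) for a,b in l]
S=[(205,95),(290,205),(180,100),(255,228),(525,55),(560,90),(185,485),(612,243),(70,287),(478,70),(45,295),(650,260),(165,530)]
print("scene\n",cloud(cs,f(S,(280,220))))
D=[(400,65),(430,110),(385,120),(110,265),(365,210),(90,510),(500,425),(130,360),(370,310)]
print("side\n",cloud(cd,f(D,(195,130))))
E
```

```text
scene 139 [ 0.5428 -0.1877  0.1093] [ 0.5115 -0.2032  0.097 ] [ 0.5721 -0.1747  0.1153]
((542.32080078125, -189.72903442382812), (62.05644226074219, 13.736319541931152), 16.23969841003418)
green 328 [ 0.4885 -0.2557  0.0317] [ 0.5956 -0.1714  0.1089]
((552.5800170898438, -218.4872589111328), (111.20393371582031, 74.78668212890625), 19.690813064575195)
side 160 [ 0.5403 -0.1919  0.111 ] [ 0.5123 -0.2047  0.1026] [ 0.5737 -0.1772  0.1151]
((543.5458374023438, -190.19711303710938), (64.44183349609375, 13.388738632202148), 16.13096046447754)
green 481 [ 0.4879 -0.2608  0.0303] [ 0.597  -0.176   0.1089]
((549.2466430664062, -223.75210571289062), (108.74081420898438, 70.86096954345703), 15.79771900177002)
scene
 [[0.592  0.137  0.1845]
 [0.5981 0.1826 0.1851]
 [0.5997 0.1335 0.1853]
 [0.6102 0.1803 0.1811]
 [0.4621 0.1747 0.1136]
 [0.4628 0.1926 0.1135]
 [0.6363 0.1948 0.0191]
 [0.4429 0.2299 0.0173]
 [0.6174 0.1086 0.0183]
 [0.4289 0.1431 0.0194]
 [0.6246 0.1026 0.0107]
 [0.4283 0.2422 0.0011]
 [0.8653 0.3568 0.8282]]
side
 [[0.6008 0.1728 0.1845]
 [0.5998 0.1399 0.1842]
 [0.5812 0.1453 0.1816]
 [0.463  0.1812 0.1164]
 [0.5794 0.1689 0.1119]
 [0.4265 0.1398 0.0154]
 [0.614  0.1032 0.0183]
 [0.4629 0.1701 0.0676]
 [0.5718 0.1504 0.069 ]]
```

Run:
```python
from h import *
np.set_printoptions(precision=4,suppress=True)
F=[]
for n in ["scene","side"]:
    c=pickle.load(open(f"pics/{n}0.pkl","rb"));P=cloud(c);col=c["color"].reshape(-1,3).astype(int)
    m=(col.min(1)>140)&(P[:,2]>.1)&(P[:,2]<.13)&(np.linalg.norm(P[:,:2]-[.543,-.19],axis=1)<.045)
    Q=P[m];X=Q[:,:2]-Q[:,:2].mean(0);w,V=np.linalg.eigh(X.T@X);print(n,"strip",Q.mean(0),np.degrees(np.arctan(V[1,1]/V[0,1])))
    g=(P[:,2]>.178)&(P[:,2]<.192)&(np.linalg.norm(P[:,:2]-[.598,.158],axis=1)<.05)
    print("gauge top",g.sum(),cv2.minAreaRect((P[g][:,:2]*1000).astype(np.float32)))
    for nm,ctr in (("arm-",(.462,.183)),("arm+",(.578,.163))):
        a=(P[:,2]>.108)&(P[:,2]<.121)&(np.linalg.norm(P[:,:2]-ctr,axis=1)<.022)
        print(nm,a.sum(),P[a].mean(0),cv2.minAreaRect((P[a][:,:2]*1000).astype(np.float32)))
```

```text
scene strip [ 0.5433 -0.1877  0.1095] 17.086967244813994
gauge top 341 ((596.491943359375, 156.92747497558594), (55.36811828613281, 26.6002197265625), 80.10021209716797)
arm- 79 [0.4662 0.18   0.1135] ((467.156494140625, 180.00668334960938), (28.935409545898438, 17.490036010742188), 75.68492889404297)
arm+ 1 [0.5852 0.1824 0.1163] ((585.1589965820312, 182.42201232910156), (0.0, 0.0), 0.0)
side strip [ 0.5407 -0.1919  0.1107] 16.491788500582683
gauge top 135 ((593.2233276367188, 152.86207580566406), (58.04600143432617, 26.605690002441406), 72.6175308227539)
arm- 44 [0.4621 0.1778 0.1134] ((462.4384765625, 176.82823181152344), (29.435108184814453, 16.013551712036133), 78.36697387695312)
arm+ 52 [0.5778 0.1602 0.113 ] ((577.7774658203125, 162.08016967773438), (41.555397033691406, 17.078031539916992), 74.70693969726562)
```

>>> {"api": "apply_moves", "payload": {
  "targets": [
    {"delta_rot": [0, 0, -0.1], "offset": [-50, -32, -10], "jaw": 85},
    {"delta_rot": [0, 0, -0.223], "offset": [-412, -262, -70], "jaw": 85},
    {"delta_rot": [0, 0, -0.223], "offset": [-412, -262, -70], "jaw": 85},
    {"delta_rot": [0, 0, -0.223], "offset": [-412, -262, -70], "jaw": 85},
    {"delta_rot": [0, 0, -0.223], "offset": [-412, -262, -70], "jaw": 85},
    {"delta_rot": [0, 0, -0.223], "offset": [-412, -262, -70], "jaw": 85},
    {"delta_rot": [0, 0, -0.223], "offset": [-412, -262, -70], "jaw": 50},
    {"delta_rot": [0, 0, -0.223], "offset": [-412, -262, -70], "jaw": 50}
  ]
}}

```text
t: 1.15
tcp_pos: [0.5225, 0.1694, 0.3015]
tcp_rot: [-0.286, -3.128, -0.0]
contact_force: [0.6, 0.6, -0.2]
grip_width: 0.6
```

```bash
cat > snap.py <<'E'
import sys
from h import *
from bench import bot,cams
n,tag=sys.argv[1:3]
s=bot.state();c=cams.camera(n);c["T"]=tcp(s);pickle.dump(c,open(f"pics/{n}{tag}.pkl","wb"))
cv2.imwrite(f"pics/{n}{tag}.png",cv2.resize(c["color"][:,:,::-1],(800,600),interpolation=cv2.INTER_CUBIC))
np.set_printoptions(precision=4,suppress=True)
print({k:np.round(s[k],4) for k in("t","joint_pos","tcp_pos","contact_force","grip_width")});print(c["T"][:3,:3])
E
python3 snap.py wrist 1
```

```text
{'t': np.float64(1.15), 'joint_pos': array([ 0.11  ,  0.3475,  1.5355,  0.0001,  1.2587, -1.2784]), 'tcp_pos': array([0.5225, 0.1694, 0.3015]), 'contact_force': array([ 0.5722,  0.5853, -0.2452]), 'grip_width': np.float64(0.6003)}
[[-0.9834  0.1814 -0.    ]
 [ 0.1814  0.9834  0.0001]
 [ 0.0001  0.0001 -1.    ]]
```

View pics/wrist1.png

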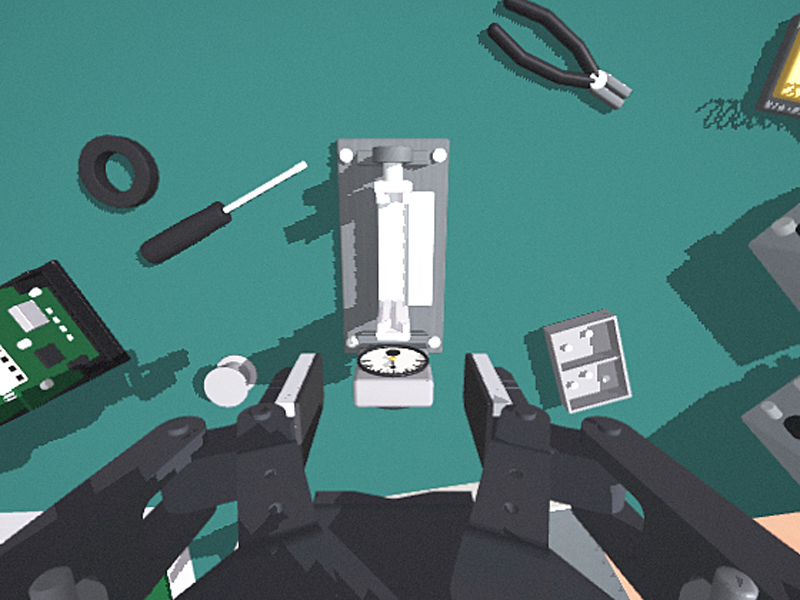

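Run:
```python
from h import *
c=pickle.load(open("pics/wrist1.pkl","rb"));im=c["color"][:,:,::-1]
a=cv2.resize(im[95:165,230:320],None,fx=7,fy=7,interpolation=cv2.INTER_CUBIC)
b=cv2.resize(im[190:290,230:320],None,fx=6,fy=6,interpolation=cv2.INTER_CUBIC)
cv2.imwrite("pics/w1a.png",a);cv2.imwrite("pics/w1b.png",b)
```

```text
(no output)
```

View pics/w1a.png

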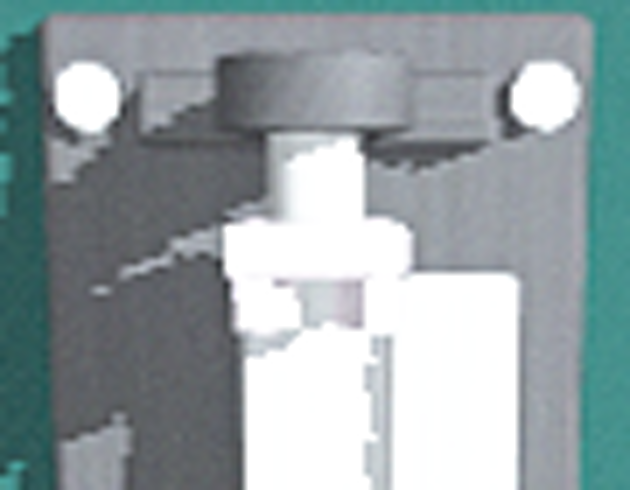

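View pics/w1b.png

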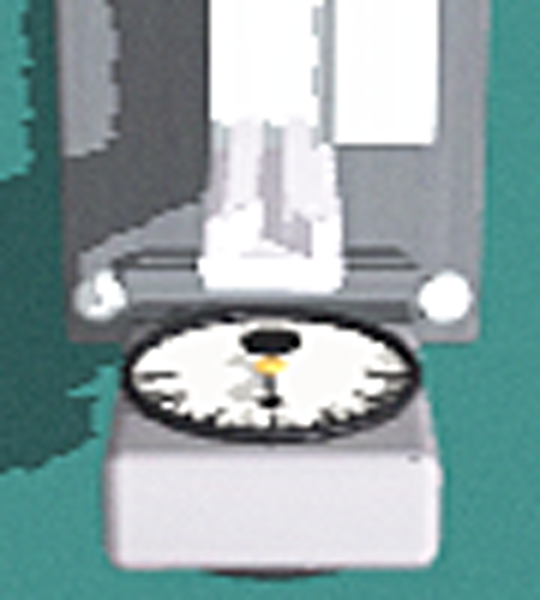

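```bash
cat >> h.py <<'E'
def rayz(c,px,z):
    px=np.atleast_2d(np.asarray(px,float)); n=cv2.undistortPoints(px[:,None,:],c["intrinsics"],np.array([c["k1"],0,0,0,0.]))[:,0]
    d=np.c_[n,np.ones(len(n))]
    if "R" in c: o=-c["R"].T@c["t"]; D=d@c["R"]
    else:
        M=c["T"]@c["mount"];o=M[:3,3];D=d@M[:3,:3].T
    return o+D*((z-o[2])/D[:,2])[:,None]
E
python3 - <<'E'
from h import *
np.set_printoptions(precision=4,suppress=True)
c=pickle.load(open("pics/wrist1.pkl","rb"))
A=lambda l:[((a+.5)/7-.5+230,(b+.5)/7-.5+95) for a,b in l]
B=lambda l:[((a+.5)/6-.5+230,(b+.5)/6-.5+190) for a,b in l]
print("arm-",rayz(c,A([(225,222),(411,222),(235,330),(403,330)]),.115))
print("arm+",rayz(c,B([(202,290),(343,290),(212,235),(335,235)]),.115))
print("gauge",rayz(c,B([(107,455),(438,455),(107,570),(438,570)]),.185))
sc=rayz(c,A([(87,97),(545,97)])+B([(100,297),(444,297)]),.019);print("screws",sc,sc.mean(0))
d=c["depth"];P=cloud(c,A([(250,250),(390,250)])+B([(270,275),(230,260),(150,510),(400,510)]),c["T"]);print(P)
E
```

```text
arm- [[0.4548 0.1677 0.115 ]
 [0.46   0.1958 0.115 ]
 [0.471  0.1661 0.115 ]
 [0.4757 0.1918 0.115 ]]
arm+ [[0.5816 0.1445 0.115 ]
 [0.5867 0.1722 0.115 ]
 [0.5705 0.1487 0.115 ]
 [0.5749 0.1727 0.115 ]]
gauge [[0.5796 0.1319 0.185 ]
 [0.5893 0.1846 0.185 ]
 [0.6001 0.1276 0.185 ]
 [0.61   0.1813 0.185 ]]
screws [[0.4272 0.1415 0.019 ]
 [0.4435 0.2295 0.019 ]
 [0.6162 0.1072 0.019 ]
 [0.6324 0.1947 0.019 ]] [0.5298 0.1682 0.019 ]
[[0.4596 0.1706 0.1132]
 [0.4635 0.192  0.1129]
 [0.5816 0.1583 0.1133]
 [0.5757 0.1514 0.1168]
 [0.591  0.1366 0.1841]
 [0.5986 0.1769 0.184 ]]
```

>>> {"api": "apply_moves", "payload": {
  "targets": [
    {"delta_rot": [0, 0, -0.1], "offset": [-10, -40, 10], "jaw": 50},
    {"delta_rot": [0, 0, -0.471], "offset": [-85, -350, 90], "jaw": 50},
    {"delta_rot": [0, 0, -0.471], "offset": [-85, -350, 90], "jaw": 50},
    {"delta_rot": [0, 0, -0.471], "offset": [-85, -350, 90], "jaw": 50},
    {"delta_rot": [0, 0, -0.471], "offset": [-85, -350, 90], "jaw": 50},
    {"delta_rot": [0, 0, -0.471], "offset": [-85, -350, 90], "jaw": 50},
    {"delta_rot": [0, 0, -0.471], "offset": [-85, -350, 90], "jaw": 50},
    {"delta_rot": [0, 0, -0.471], "offset": [-85, -350, 90], "jaw": 50}
  ]
}}

```text
t: 2.2
tcp_pos: [0.5415, -0.1901, 0.2102]
tcp_rot: [0.447, -3.108, -0.001]
contact_force: [-0.1, 0.6, 0.1]
grip_width: 0.586
```

```bash
python3 snap.py wrist 2
```

```text
{'t': np.float64(2.2), 'joint_pos': array([-0.5321,  0.4849,  1.5845, -0.0001,  1.0738, -2.3885]), 'tcp_pos': array([ 0.5415, -0.1901,  0.2102]), 'contact_force': array([-0.0662,  0.5635,  0.0882]), 'grip_width': np.float64(0.5858)}
[[-0.9595 -0.2817 -0.0013]
 [-0.2817  0.9595  0.0007]
 [ 0.0011  0.001  -1.    ]]
```

View pics/wrist2.png

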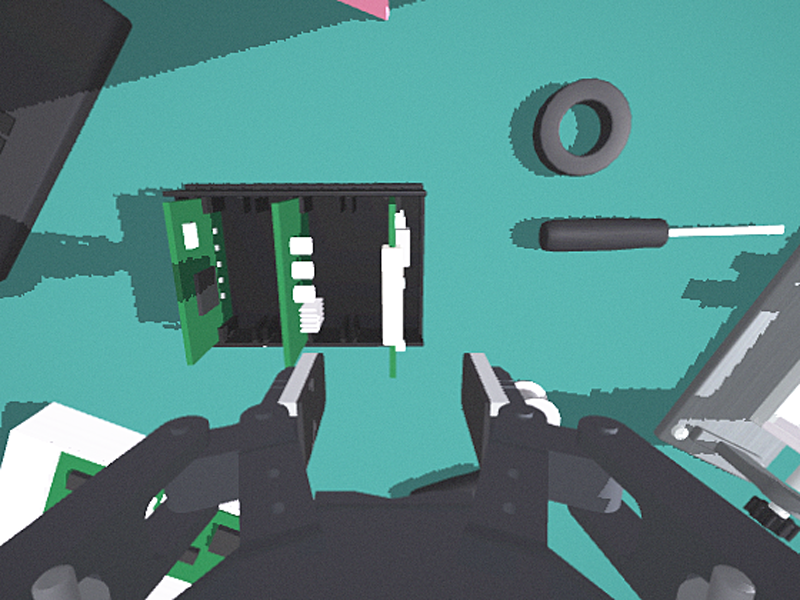

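Run:
```python
from h import *
c=pickle.load(open("pics/wrist2.pkl","rb"));im=c["color"][:,:,::-1]
cv2.imwrite("pics/w2a.png",cv2.resize(im[130:270,250:310],None,fx=4.2,fy=4.2,interpolation=cv2.INTER_CUBIC))
```

```text
(no output)
```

View pics/w2a.png

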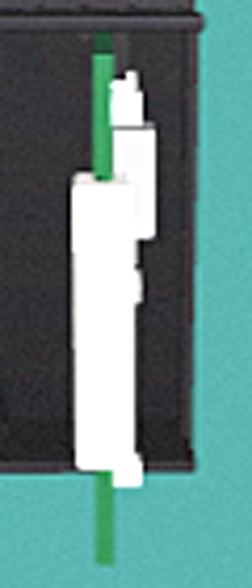

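Run:
```python
from h import *
np.set_printoptions(precision=4,suppress=True)
c=pickle.load(open("pics/wrist2.pkl","rb"))
A=lambda l:[((a+.5)/4.2-.5+250,(b+.5)/4.2-.5+130) for a,b in l]
r=rayz(c,A([(72,183),(131,183),(75,470),(136,470)]),.112)
b=rayz(c,A([(93,55),(112,55),(95,565),(114,565)]),.108)
for q in(r,b):
    print(q,q.mean(0)); T=np.linalg.inv(c["T"]);print("tool",(np.c_[q,np.ones(4)]@T.T)[:,:3])
print(cloud(c,A([(100,250),(100,400)]),c["T"]))
```

```text
[[ 0.5144 -0.205   0.112 ]
 [ 0.5112 -0.1939  0.112 ]
 [ 0.5725 -0.1877  0.112 ]
 [ 0.5689 -0.1755  0.112 ]] [ 0.5417 -0.1905  0.112 ]
tool [[ 0.0301 -0.0067  0.0982]
 [ 0.0301  0.0048  0.0983]
 [-0.0304 -0.0066  0.0982]
 [-0.0304  0.0062  0.0982]]
[[ 0.49   -0.2078  0.108 ]
 [ 0.4889 -0.2043  0.108 ]
 [ 0.5943 -0.1771  0.108 ]
 [ 0.5931 -0.1731  0.108 ]] [ 0.5416 -0.1906  0.108 ]
tool [[ 0.0544 -0.0026  0.1023]
 [ 0.0544  0.0011  0.1023]
 [-0.0544 -0.0025  0.1022]
 [-0.0544  0.0017  0.1022]]
[[ 0.526  -0.1959  0.111 ]
 [ 0.5561 -0.1871  0.1119]]
```

>>> {"api": "apply_moves", "payload": {
  "newtons": 40,
  "targets": [
    {"delta_rot": [0, 0, 0], "offset": [0, -0.5, 40], "jaw": 45},
    {"delta_rot": [0, 0, 0], "offset": [0, -0.5, 80], "jaw": 40},
    {"delta_rot": [0, 0, 0], "offset": [0, -0.5, 110], "jaw": 40},
    {"delta_rot": [0, 0, 0], "offset": [0, -0.5, 124], "jaw": 40},
    {"delta_rot": [0, 0, 0], "offset": [0, -0.5, 124], "jaw": 30},
    {"delta_rot": [0, 0, 0], "offset": [0, -0.5, 124], "jaw": 5},
    {"delta_rot": [0, 0, 0], "offset": [0, -0.5, 124], "jaw": 5},
    {"delta_rot": [0, 0, 0], "offset": [0, -0.5, 124], "jaw": 5}
  ]
}}

```text
t: 3.25
tcp_pos: [0.5432, -0.1892, 0.0887]
tcp_rot: [-0.452, 3.106, -0.003]
contact_force: [1.1, 0.2, 4.5]
grip_width: 0.129
```

```bash
python3 snap.py wrist 3; python3 snap.py side 3
```

```text
{'t': np.float64(3.25), 'joint_pos': array([-0.5295,  0.659 ,  1.6773,  0.0004,  0.802 , -2.3896]), 'tcp_pos': array([ 0.5432, -0.1892,  0.0887]), 'contact_force': array([1.136 , 0.2423, 4.4688]), 'grip_width': np.float64(0.1291)}
[[-0.9585 -0.285   0.003 ]
 [-0.285   0.9585 -0.0014]
 [-0.0025 -0.0022 -1.    ]]
{'t': np.float64(3.3), 'joint_pos': array([-0.5295,  0.659 ,  1.6773,  0.0004,  0.8021, -2.3896]), 'tcp_pos': array([ 0.5432, -0.1892,  0.0887]), 'contact_force': array([1.0554, 0.3915, 6.4583]), 'grip_width': np.float64(0.1293)}
[[-0.9585 -0.285   0.0029]
 [-0.285   0.9585 -0.0014]
 [-0.0024 -0.0022 -1.    ]]
```

View pics/wrist3.png

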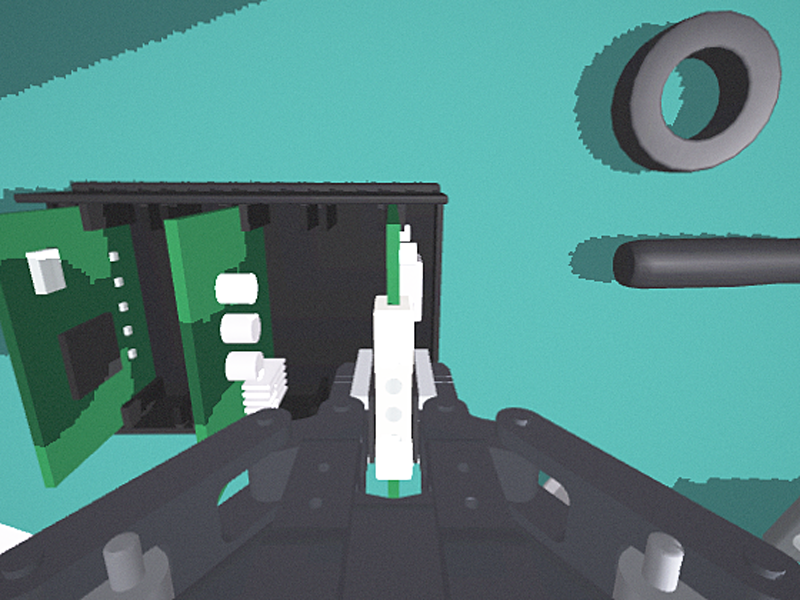

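View pics/side3.png

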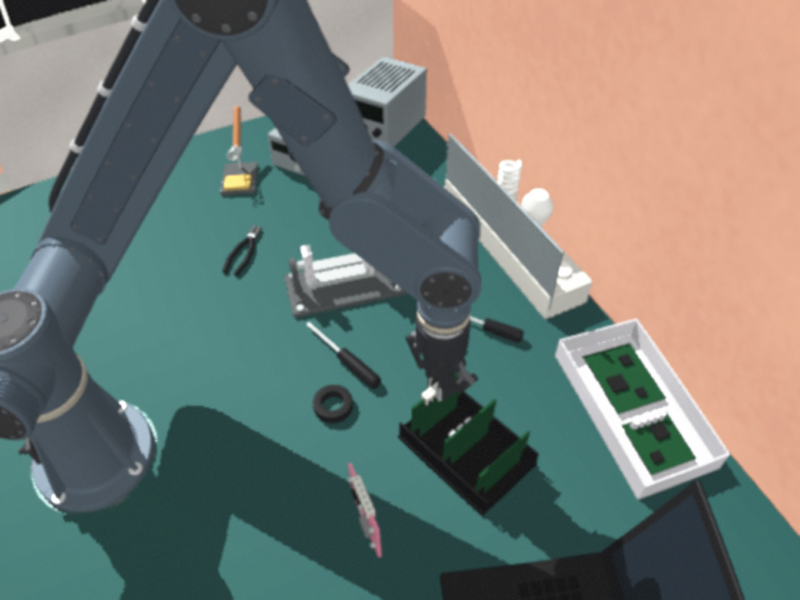

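>>> {"api": "apply_moves", "payload": {
  "targets": [
    {"delta_rot": [0, 0, 0], "offset": [0, 0, -10], "jaw": 5},
    {"delta_rot": [0, 0, 0], "offset": [0, 0, -30], "jaw": 5},
    {"delta_rot": [0, 0, 0], "offset": [0, 0, -55], "jaw": 5},
    {"delta_rot": [0, 0, 0], "offset": [0, 0, -85], "jaw": 5},
    {"delta_rot": [0, 0, 0], "offset": [0, 0, -120], "jaw": 5},
    {"delta_rot": [0, 0, 0], "offset": [0, 0, -160], "jaw": 5},
    {"delta_rot": [0, 0, 0], "offset": [0, 0, -190], "jaw": 5},
    {"delta_rot": [0, 0, 0], "offset": [0, 0, -195], "jaw": 5}
  ]
}}

```text
t: 4.35
tcp_pos: [0.5426, -0.1889, 0.2845]
tcp_rot: [-0.452, 3.106, -0.004]
contact_force: [0.4, 0.5, -1.4]
grip_width: 0.134
```

```bash
python3 snap.py wrist 4;python3 snap.py scene 4
```

```text
{'t': np.float64(4.35), 'joint_pos': array([-0.5296,  0.3997,  1.5003,  0.0001,  1.2378, -2.3895]), 'tcp_pos': array([ 0.5426, -0.1889,  0.2845]), 'contact_force': array([ 0.4471,  0.462 , -1.358 ]), 'grip_width': np.float64(0.1338)}
[[-0.9585 -0.2851  0.0032]
 [-0.2851  0.9585 -0.0018]
 [-0.0026 -0.0027 -1.    ]]
{'t': np.float64(4.4), 'joint_pos': array([-0.5296,  0.4007,  1.5016,  0.    ,  1.2377, -2.3896]), 'tcp_pos': array([ 0.542 , -0.1887,  0.2836]), 'contact_force': array([-1.2624, -0.6031, -1.0534]), 'grip_width': np.float64(0.133)}
[[-0.9585 -0.2852  0.0014]
 [-0.2852  0.9585 -0.0008]
 [-0.0011 -0.0012 -1.    ]]
```

View pics/wrist4.png

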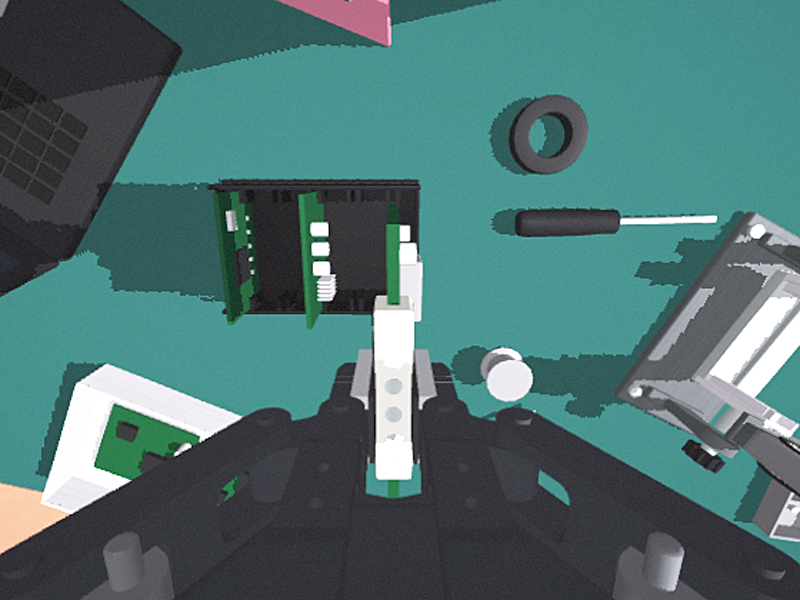

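View pics/scene4.png

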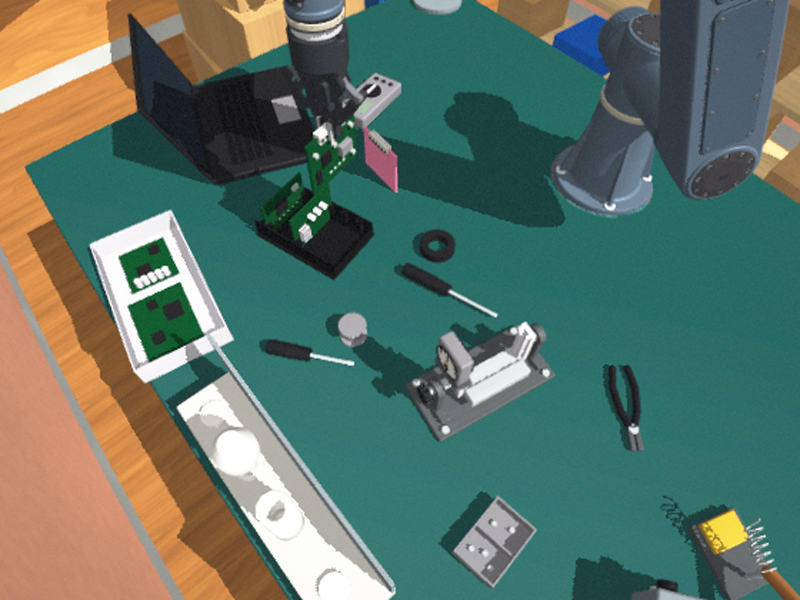

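Run:
```python
from h import *
np.set_printoptions(precision=4,suppress=True)
c=pickle.load(open("pics/wrist4.pkl","rb"));im=c["color"][:,:,::-1]
cv2.imwrite("pics/w4a.png",cv2.resize(im[195:355,235:315],None,fx=5,fy=3.7,interpolation=cv2.INTER_CUBIC))
q=dict(c);
px=[(x*.7,y*.7) for x,y in[(394,300),(394,310),(394,320),(394,350),(394,440),(394,460),(394,470),(394,476)]]
print(cloud(c,px,np.eye(4)))
```

```text
[[ 0.0329  0.0003 -0.017 ]
 [ 0.0312  0.0003 -0.0217]
 [ 0.0286  0.0003 -0.0233]
 [ 0.0184  0.0003 -0.0222]
 [-0.0129  0.0003 -0.0232]
 [-0.0213  0.0003 -0.0222]
 [-0.0246  0.0003 -0.023 ]
 [-0.0268  0.0003 -0.0232]]
```

View pics/w4a.png

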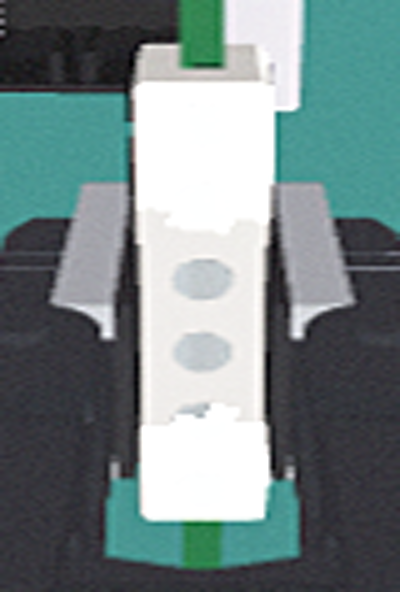

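Run:
```python
from h import *
np.set_printoptions(precision=4,suppress=True)
c=pickle.load(open("pics/wrist4.pkl","rb"));c["T"]=np.eye(4)
for z in(-.0228,-.024): print(rayz(c,[(275.4,217.),(275.5,335.3)],z))
print(c["depth"][217:219,270:280])
```

```text
[[ 0.0315  0.0001 -0.0228]
 [-0.0283  0.0002 -0.0228]]
[[ 0.0319  0.0001 -0.024 ]
 [-0.0273  0.0002 -0.024 ]]
[[0.1259 0.1254 0.1258 0.1271 0.1261 0.1269 0.1263 0.1259 0.1255 0.126 ]
 [0.1264 0.1265 0.1263 0.1253 0.1244 0.1255 0.1241 0.1269 0.1251 0.1261]]
```

>>> {"api": "apply_moves", "payload": {
  "targets": [
    {"delta_rot": [0, 0, 0.06], "offset": [-8, 30, 0], "jaw": 5},
    {"delta_rot": [0, 0, 0.15], "offset": [-22, 80, 0], "jaw": 5},
    {"delta_rot": [0, 0, 0.25], "offset": [-35, 140, 0], "jaw": 5},
    {"delta_rot": [0, 0, 0.35], "offset": [-50, 200, 0], "jaw": 5},
    {"delta_rot": [0, 0, 0.43], "offset": [-65, 260, 0], "jaw": 5},
    {"delta_rot": [0, 0, 0.471], "offset": [-78, 315, 0], "jaw": 5},
    {"delta_rot": [0, 0, 0.471], "offset": [-83, 345, 0], "jaw": 5},
    {"delta_rot": [0, 0, 0.471], "offset": [-83.4, 349, 0], "jaw": 5}
  ]
}}

```text
t: 5.45
tcp_pos: [0.5206, 0.1714, 0.2801]
tcp_rot: [-0.279, -3.124, 0.001]
contact_force: [-0.3, -0.2, -1.2]
grip_width: 0.129
```

```bash
python3 snap.py wrist 5
```

```text
{'t': np.float64(5.45), 'joint_pos': array([ 0.1141,  0.3696,  1.564 ,  0.0001,  1.2129, -1.2785]), 'tcp_pos': array([0.5206, 0.1714, 0.2801]), 'contact_force': array([-0.3494, -0.1908, -1.2171]), 'grip_width': np.float64(0.1289)}
[[-0.9842  0.1772 -0.0048]
 [ 0.1772  0.9842 -0.0005]
 [ 0.0046 -0.0013 -1.    ]]
```

View pics/wrist5.png

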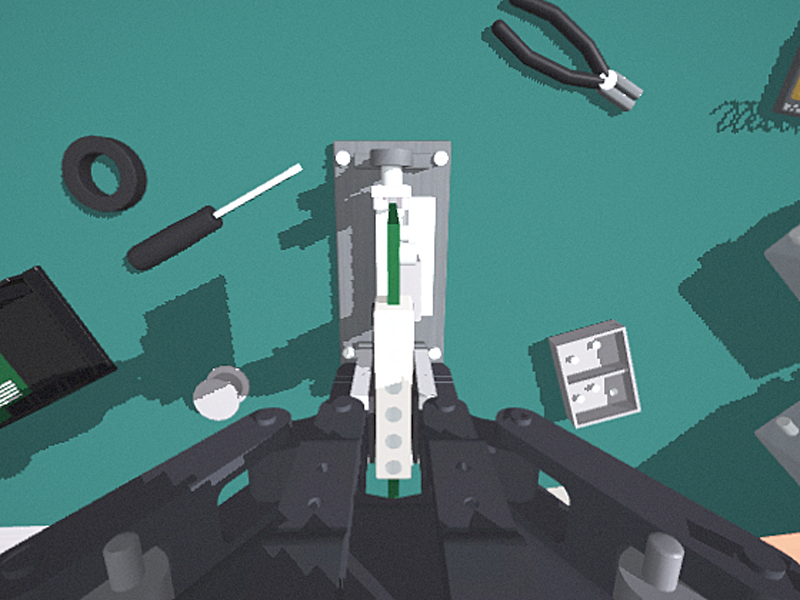

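>>> {"api": "apply_moves", "payload": {
  "targets": [
    {"delta_rot": [0, 0, 0], "offset": [0, 0, 5], "jaw": 5},
    {"delta_rot": [0, 0, 0], "offset": [-1, -1, 20], "jaw": 5},
    {"delta_rot": [0, 0, 0], "offset": [-1, -1, 40], "jaw": 5},
    {"delta_rot": [0, 0, 0], "offset": [-1, -1, 55], "jaw": 5},
    {"delta_rot": [0, 0, 0], "offset": [-1, -1, 65], "jaw": 5},
    {"delta_rot": [0, 0, 0], "offset": [-1, -1, 70], "jaw": 5},
    {"delta_rot": [0, 0, 0], "offset": [-1, -1, 70], "jaw": 5},
    {"delta_rot": [0, 0, 0], "offset": [-1, -1, 70], "jaw": 5}
  ]
}}

```text
t: 6.5
tcp_pos: [0.5237, 0.1686, 0.2129]
tcp_rot: [0.285, 3.127, 0.0]
contact_force: [0.3, -0.5, -1.7]
grip_width: 0.129
```

```bash
python3 snap.py wrist 6; python3 snap.py scene 6; python3 snap.py side 6
python3 - <<'E'
from h import *
c=pickle.load(open("pics/wrist6.pkl","rb"))["color"][120:300,225:325,::-1]
cv2.imwrite("pics/w6a.png",cv2.resize(c,None,fx=3.3,fy=3.3,interpolation=cv2.INTER_CUBIC))
for n,(x0,y0,w,h) in {"scene":(270,150,130,160),"side":(180,80,130,140)}.items():
    im=pickle.load(open(f"pics/{n}6.pkl","rb"))["color"][:,:,::-1]
    cv2.imwrite(f"pics/{n}6a.png",cv2.resize(im[y0:y0+h,x0:x0+w],None,fx=3.7,fy=3.7,interpolation=cv2.INTER_CUBIC))
E
```

```text
{'t': np.float64(6.5), 'joint_pos': array([ 0.1083,  0.4499,  1.6425, -0.    ,  1.0478, -1.2809]), 'tcp_pos': array([0.5237, 0.1686, 0.2129]), 'contact_force': array([ 0.3401, -0.4795, -1.7225]), 'grip_width': np.float64(0.1291)}
[[-0.9835  0.1806  0.0013]
 [ 0.1806  0.9835  0.0001]
 [-0.0013  0.0004 -1.    ]]
{'t': np.float64(6.55), 'joint_pos': array([ 0.1083,  0.4499,  1.6425, -0.    ,  1.0479, -1.2809]), 'tcp_pos': array([0.5237, 0.1686, 0.2129]), 'contact_force': array([ 0.4841,  0.0721, -1.0496]), 'grip_width': np.float64(0.1325)}
[[-0.9836  0.1806  0.0014]
 [ 0.1806  0.9836  0.0001]
 [-0.0013  0.0004 -1.    ]]
{'t': np.float64(6.6), 'joint_pos': array([ 0.1083,  0.4498,  1.6426, -0.    ,  1.0479, -1.2809]), 'tcp_pos': array([0.5237, 0.1686, 0.2129]), 'contact_force': array([ 0.2678,  0.2064, -1.3961]), 'grip_width': np.float64(0.1326)}
[[-0.9836  0.1806  0.0013]
 [ 0.1806  0.9836  0.0001]
 [-0.0013  0.0004 -1.    ]]
```

View pics/w6a.png

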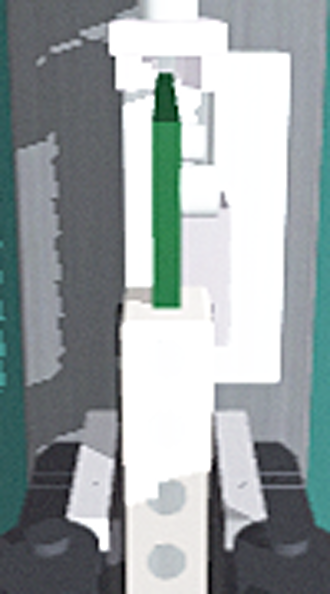

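View pics/scene6a.png

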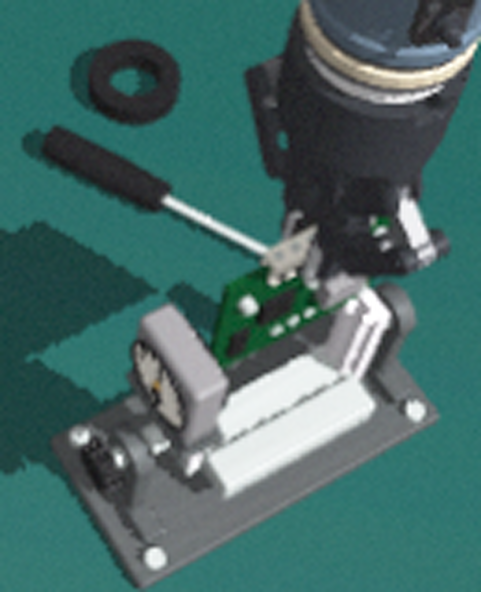

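View pics/side6a.png

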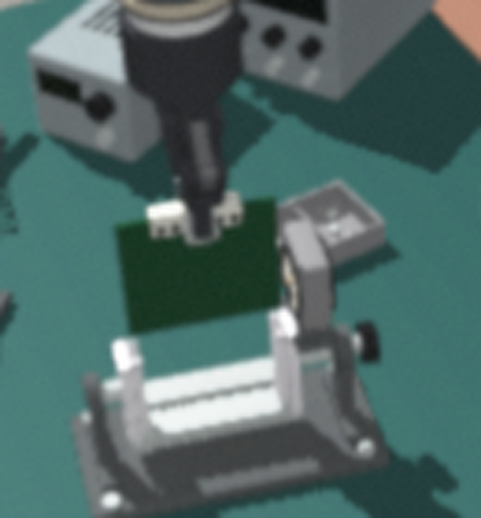

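Run:
```python
from h import *
np.set_printoptions(precision=4,suppress=True)
c=pickle.load(open("pics/wrist6.pkl","rb"));c["T"]=np.eye(4)
A=lambda l:[((a+.5)/3.3-.5+225,(b+.5)/3.3-.5+120) for a,b in l]
print("arm",rayz(c,A([(109,21),(227,21),(117,88),(222,88)]),.2129-.115))
print("board top",rayz(c,A([(152,122),(181,122),(152,300),(181,300)]),-.019))
print("foot",rayz(c,A([(156,72),(173,72)]),.081))
```

```text
arm [[ 0.0675 -0.0134  0.0979]
 [ 0.0675  0.0147  0.0979]
 [ 0.0519 -0.0117  0.0979]
 [ 0.0519  0.0138  0.0979]]
board top [[ 0.0566 -0.0017 -0.019 ]
 [ 0.0566  0.0019 -0.019 ]
 [ 0.0333 -0.0018 -0.019 ]
 [ 0.0333  0.0021 -0.019 ]]
foot [[ 0.0567 -0.0021  0.081 ]
 [ 0.0567  0.0017  0.081 ]]
```

>>> {"api": "apply_moves", "payload": {
  "targets": [
    {"delta_rot": [0, 0, 0], "offset": [1.4, 0.8, 5], "jaw": 5},
    {"delta_rot": [0, 0, 0], "offset": [1.4, 0.8, 11], "jaw": 5},
    {"delta_rot": [0, 0, 0], "offset": [1.4, 0.8, 16], "jaw": 5},
    {"delta_rot": [0, 0, 0], "offset": [1.4, 0.8, 21], "jaw": 5},
    {"delta_rot": [0, 0, 0], "offset": [1.4, 0.8, 26], "jaw": 5},
    {"delta_rot": [0, 0, 0], "offset": [1.4, 0.8, 31], "jaw": 5},
    {"delta_rot": [0, 0, 0], "offset": [1.4, 0.8, 36], "jaw": 5},
    {"delta_rot": [0, 0, 0], "offset": [1.4, 0.8, 40], "jaw": 5}
  ]
}}

```text
t: 7.65
tcp_pos: [0.522, 0.1695, 0.172]
tcp_rot: [-0.285, -3.128, 0.0]
contact_force: [0.6, 0.1, -0.8]
grip_width: 0.132
```

```bash
python3 snap.py scene 7; python3 snap.py side 7
python3 - <<'E'
from h import *
for n,(x0,y0,w,h) in {"scene":(270,150,130,160),"side":(180,80,130,140)}.items():
    im=pickle.load(open(f"pics/{n}7.pkl","rb"))["color"][:,:,::-1]
    cv2.imwrite(f"pics/{n}7a.png",cv2.resize(im[y0:y0+h,x0:x0+w],None,fx=3.7,fy=3.7,interpolation=cv2.INTER_CUBIC))
E
```

```text
{'t': np.float64(7.65), 'joint_pos': array([ 0.1103,  0.5052,  1.6841, -0.    ,  0.9525, -1.2787]), 'tcp_pos': array([0.522 , 0.1695, 0.172 ]), 'contact_force': array([ 0.5726,  0.0808, -0.7881]), 'grip_width': np.float64(0.1325)}
[[-0.9835  0.1808 -0.0002]
 [ 0.1808  0.9835 -0.0001]
 [ 0.0002 -0.0001 -1.    ]]
{'t': np.float64(7.7), 'joint_pos': array([ 0.1102,  0.5058,  1.6846, -0.    ,  0.9523, -1.2787]), 'tcp_pos': array([0.5217, 0.1694, 0.1715]), 'contact_force': array([ 0.4456,  0.118 , -2.2561]), 'grip_width': np.float64(0.1288)}
[[-0.9835  0.1808 -0.0011]
 [ 0.1808  0.9835 -0.0001]
 [ 0.0011 -0.0003 -1.    ]]
```

View pics/scene7a.png

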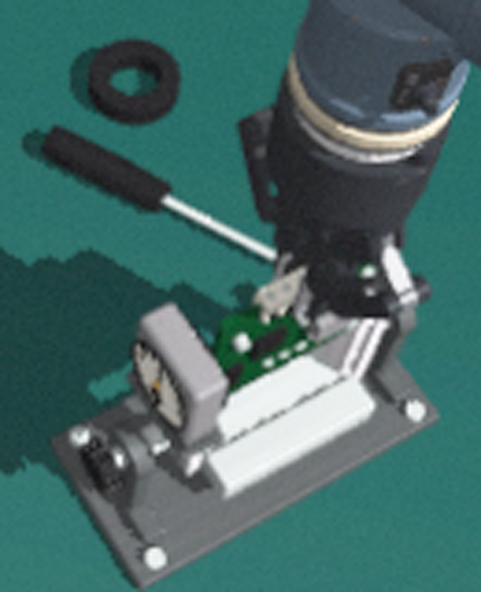

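View pics/side7a.png

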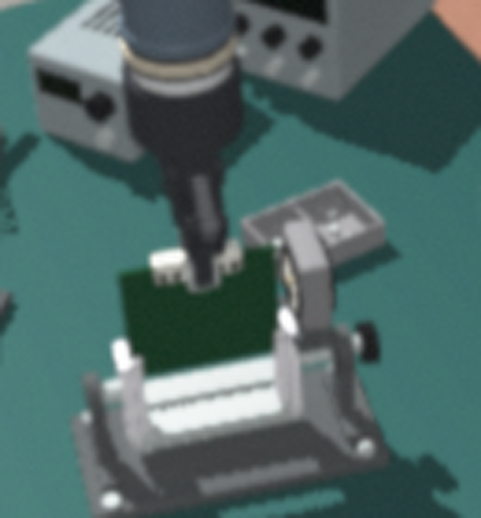

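>>> {"api": "apply_moves", "payload": {
  "targets": [
    {"delta_rot": [0, 0, 0], "offset": [0, 0, 7], "jaw": 5},
    {"delta_rot": [0, 0, 0], "offset": [0, 0, 14], "jaw": 5},
    {"delta_rot": [0, 0, 0], "offset": [0, 0, 21], "jaw": 5},
    {"delta_rot": [0, 0, 0], "offset": [0, 0, 28], "jaw": 5},
    {"delta_rot": [0, 0, 0], "offset": [0, 0, 34], "jaw": 5},
    {"delta_rot": [0, 0, 0], "offset": [0, 0, 40], "jaw": 5},
    {"delta_rot": [0, 0, 0], "offset": [0, 0, 44], "jaw": 5},
    {"delta_rot": [0, 0, 0], "offset": [0, 0, 46], "jaw": 5}
  ]
}}

```text
t: 8.75
tcp_pos: [0.522, 0.1695, 0.126]
tcp_rot: [-0.285, -3.128, 0.0]
contact_force: [-0.3, 0.4, -0.5]
grip_width: 0.133
```

>>> {"api": "apply_moves", "payload": {
  "targets": [
    {"delta_rot": [0, 0, 0], "offset": [0, 0, 1], "jaw": 5},
    {"delta_rot": [0, 0, 0], "offset": [0, 0, 2], "jaw": 5},
    {"delta_rot": [0, 0, 0], "offset": [0, 0, 3], "jaw": 5},
    {"delta_rot": [0, 0, 0], "offset": [0, 0, 4], "jaw": 5},
    {"delta_rot": [0, 0, 0], "offset": [0, 0, 4.5], "jaw": 5},
    {"delta_rot": [0, 0, 0], "offset": [0, 0, 5], "jaw": 5},
    {"delta_rot": [0, 0, 0], "offset": [0, 0, 5], "jaw": 5},
    {"delta_rot": [0, 0, 0], "offset": [0, 0, 5], "jaw": 5}
  ]
}}

```text
t: 9.75
tcp_pos: [0.5221, 0.1696, 0.1227]
tcp_rot: [0.285, 3.128, 0.0]
contact_force: [-2.1, 0.1, 8.6]
grip_width: 0.134
```

```bash
python3 snap.py side 8
python3 - <<'E'
from h import *
for n,(x0,y0,w,h) in {"side":(180,80,130,140)}.items():
    im=pickle.load(open(f"pics/{n}8.pkl","rb"))["color"][:,:,::-1]
    cv2.imwrite(f"pics/{n}8a.png",cv2.resize(im[y0:y0+h,x0:x0+w],None,fx=4,fy=4,interpolation=cv2.INTER_CUBIC))
E
```

```text
{'t': np.float64(9.75), 'joint_pos': array([ 0.1105,  0.58  ,  1.7227,  0.    ,  0.8381, -1.2787]), 'tcp_pos': array([0.5221, 0.1696, 0.1227]), 'contact_force': array([-2.0833,  0.1209,  8.5984]), 'grip_width': np.float64(0.1343)}
[[-0.9836  0.1806  0.0008]
 [ 0.1806  0.9836  0.0001]
 [-0.0007  0.0002 -1.    ]]
```

View pics/side8a.png

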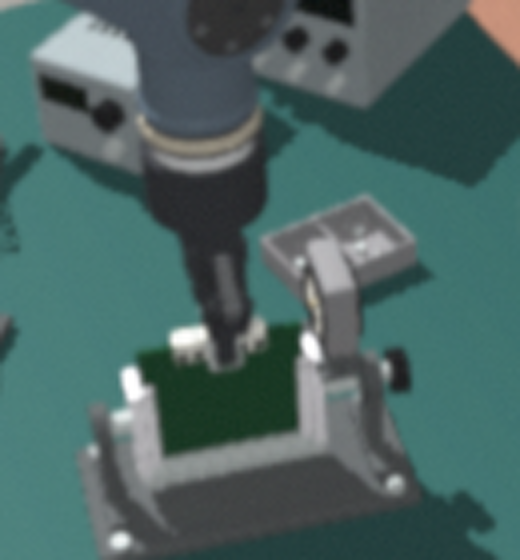

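>>> {"api": "apply_moves", "payload": {
  "targets": [
    {"delta_rot": [0, 0, 0], "offset": [0, 0, -1.5], "jaw": 12},
    {"delta_rot": [0, 0, 0], "offset": [0, 0, -1.5], "jaw": 25},
    {"delta_rot": [0, 0, 0], "offset": [0, 0, -1.5], "jaw": 35},
    {"delta_rot": [0, 0, 0], "offset": [0, 0, -3], "jaw": 40},
    {"delta_rot": [0, 0, 0], "offset": [0, 0, -10], "jaw": 40},
    {"delta_rot": [0, 0, 0], "offset": [0, 0, -40], "jaw": 40},
    {"delta_rot": [0, 0, 0], "offset": [0, 0, -90], "jaw": 60},
    {"delta_rot": [0, 0, 0], "offset": [0, 0, -140], "jaw": 85}
  ]
}}

```text
t: 10.8
tcp_pos: [0.5218, 0.1694, 0.2629]
tcp_rot: [-0.285, -3.128, 0.0]
contact_force: [0.5, -0.3, 0.3]
grip_width: 0.875
```

```bash
python3 snap.py side 9;python3 snap.py scene 9;python3 snap.py wrist 9
python3 - <<'E'
from h import *
for n,(x0,y0,w,h) in {"scene":(270,150,130,160),"side":(180,80,130,140),"wrist":(210,60,150,230)}.items():
    im=pickle.load(open(f"pics/{n}9.pkl","rb"))["color"][:,:,::-1]
    cv2.imwrite(f"pics/{n}9a.png",cv2.resize(im[y0:y0+h,x0:x0+w],None,fx=2.6 if n=="wrist" else 3.7,fy=2.6 if n=="wrist" else 3.7,interpolation=cv2.INTER_CUBIC))
E
```

```text
{'t': np.float64(10.8), 'joint_pos': array([ 0.1102,  0.3874,  1.5877, -0.    ,  1.1668, -1.2788]), 'tcp_pos': array([0.5218, 0.1694, 0.2629]), 'contact_force': array([ 0.5248, -0.3077,  0.3427]), 'grip_width': np.float64(0.8746)}
[[-0.9835  0.1808 -0.0004]
 [ 0.1808  0.9835 -0.0001]
 [ 0.0003 -0.0001 -1.    ]]
{'t': np.float64(10.85), 'joint_pos': array([ 0.1106,  0.3793,  1.5785,  0.    ,  1.17  , -1.2787]), 'tcp_pos': array([0.5259, 0.1701, 0.2702]), 'contact_force': array([0.7571, 0.8578, 3.0769]), 'grip_width': np.float64(0.9499)}
[[-0.9835  0.1804  0.0137]
 [ 0.1805  0.9836  0.0015]
 [-0.0132  0.004  -0.9999]]
{'t': np.float64(10.9), 'joint_pos': array([ 0.1105,  0.382 ,  1.5816,  0.    ,  1.1643, -1.2787]), 'tcp_pos': array([0.5259, 0.1701, 0.2678]), 'contact_force': array([ 0.5345, -0.2559,  0.6351]), 'grip_width': np.float64(0.9923)}
[[-0.9835  0.1805  0.0136]
 [ 0.1806  0.9836  0.0016]
 [-0.0131  0.004  -0.9999]]
```

View pics/side9a.png

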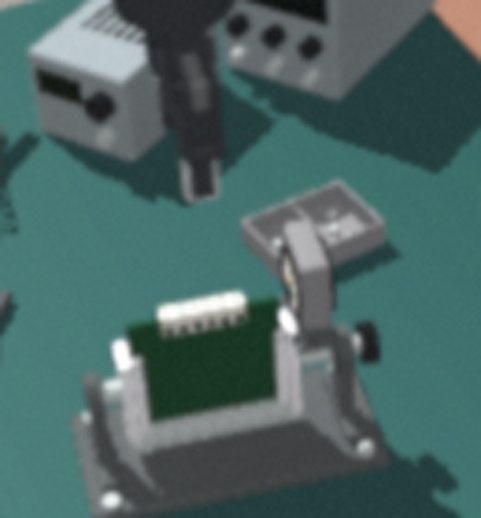

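View pics/scene9a.png

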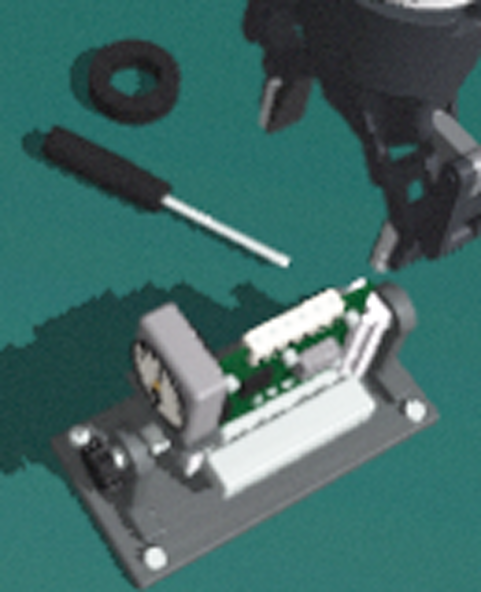

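View pics/wrist9a.png

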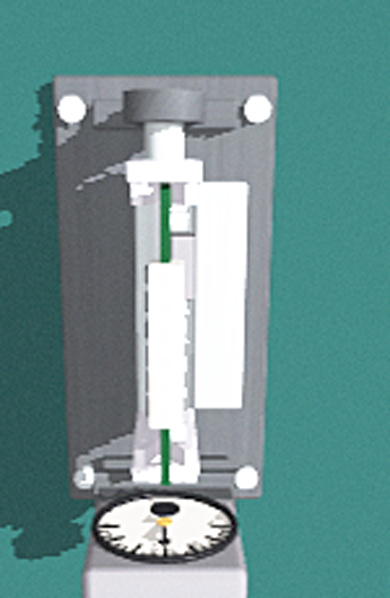

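>>> {"api": "apply_moves", "payload": {
  "targets": [
    {"delta_rot": [0, 0, 0], "offset": [-15, 0, 0], "jaw": 85},
    {"delta_rot": [0, 0, 0], "offset": [-40, 0, 0], "jaw": 85},
    {"delta_rot": [0, 0, 0], "offset": [-65, 0, 5], "jaw": 85},
    {"delta_rot": [0, 0, 0], "offset": [-74.4, 0, 20], "jaw": 85},
    {"delta_rot": [0, 0, 0], "offset": [-74.4, 0, 40], "jaw": 85},
    {"delta_rot": [0, 0, 0], "offset": [-74.4, 0, 55], "jaw": 85},
    {"delta_rot": [0, 0, 0], "offset": [-74.4, 0, 60], "jaw": 85},
    {"delta_rot": [0, 0, 0], "offset": [-74.4, 0, 60], "jaw": 85}
  ]
}}

```text
t: 11.95
tcp_pos: [0.5949, 0.1561, 0.2008]
tcp_rot: [-0.285, -3.128, 0.0]
contact_force: [-0.9, -0.1, -0.9]
grip_width: 0.992
```

```bash
python3 snap.py wrist 10; python3 -c "
from h import *
c=pickle.load(open('pics/wrist9.pkl','rb'));np.set_printoptions(precision=4,suppress=True)
px=[(x/2.6+210,y/2.6+60) for x,y in[(165,290),(165,350),(165,400)]];print(cloud(c,px,c['T']))"
```

```text
{'t': np.float64(11.95), 'joint_pos': array([ 0.0751,  0.5491,  1.4888, -0.    ,  1.1048, -1.314 ]), 'tcp_pos': array([0.5949, 0.1561, 0.2008]), 'contact_force': array([-0.9479, -0.144 , -0.8962]), 'grip_width': np.float64(0.9916)}
[[-0.9836  0.1806 -0.0011]
 [ 0.1806  0.9836 -0.0001]
 [ 0.001  -0.0003 -1.    ]]
[[0.5    0.1741 0.146 ]
 [0.5212 0.1702 0.1453]
 [0.5397 0.1668 0.1451]]
```

View pics/wrist10.png

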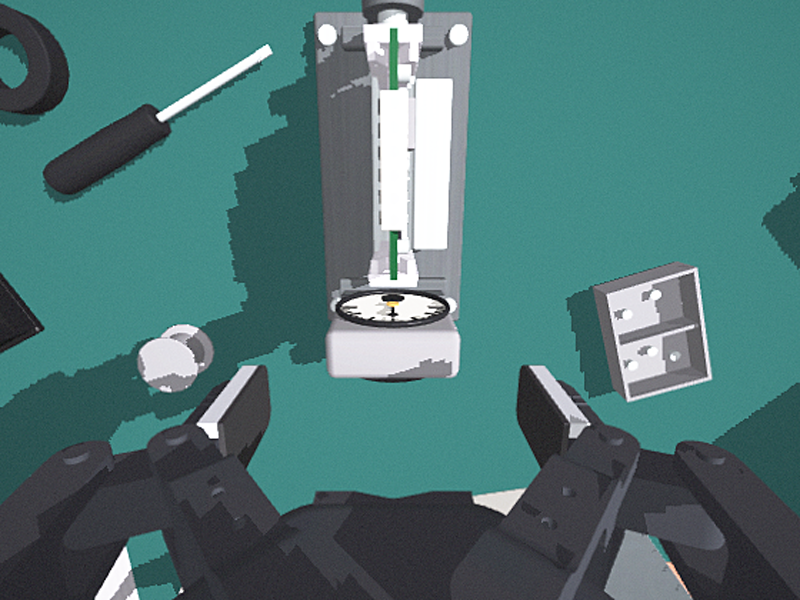

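>>> {"api": "apply_moves", "payload": {
  "newtons": 35,
  "targets": [
    {"delta_rot": [0, 0, 0], "offset": [0, 0, 20], "jaw": 85},
    {"delta_rot": [0, 0, 0], "offset": [0, 0, 40], "jaw": 85},
    {"delta_rot": [0, 0, 0], "offset": [0, 0, 54], "jaw": 85},
    {"delta_rot": [0, 0, 0], "offset": [0, 0, 58], "jaw": 80},
    {"delta_rot": [0, 0, 0], "offset": [0, 0, 58], "jaw": 62},
    {"delta_rot": [0, 0, 0], "offset": [0, 0, 58], "jaw": 50},
    {"delta_rot": [0, 0, 0], "offset": [0, 0, 58], "jaw": 50},
    {"delta_rot": [0, 0, 0], "offset": [0, 0, 58], "jaw": 50}
  ]
}}

```text
t: 13.0
tcp_pos: [0.5957, 0.1557, 0.1442]
tcp_rot: [0.284, 3.127, -0.001]
contact_force: [-0.4, -2.2, 3.6]
grip_width: 0.65
```

```bash
python3 snap.py wrist 11
```

```text
{'t': np.float64(13.0), 'joint_pos': array([ 0.0748,  0.6207,  1.536 , -0.0011,  0.9836, -1.3141]), 'tcp_pos': array([0.5957, 0.1557, 0.1442]), 'contact_force': array([-0.4498, -2.1634,  3.5765]), 'grip_width': np.float64(0.6503)}
[[-0.9836  0.1803  0.0013]
 [ 0.1803  0.9836 -0.0008]
 [-0.0015 -0.0005 -1.    ]]
```

View pics/wrist11.png

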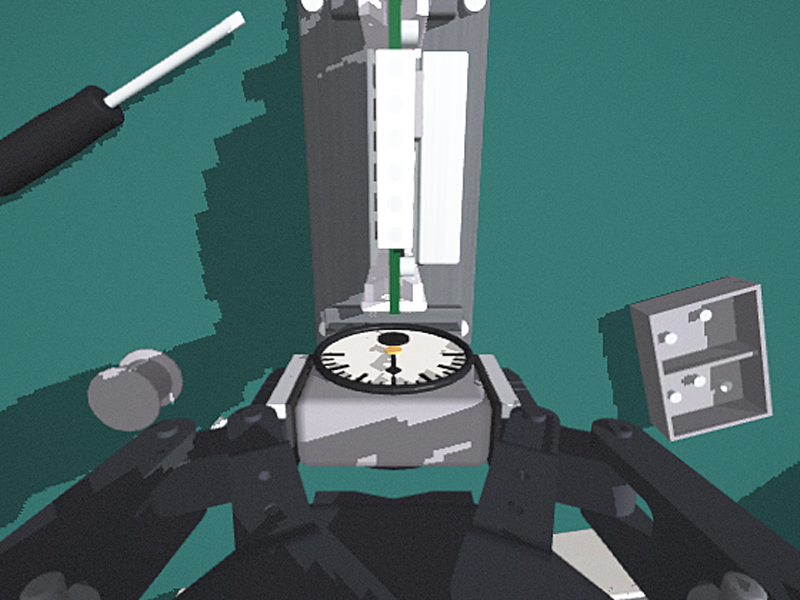

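>>> {"api": "apply_moves", "payload": {
  "targets": [
    {"delta_rot": [-0.03, 0, 0], "offset": [0, -1.9, 0.03], "jaw": 50},
    {"delta_rot": [-0.07, 0, 0], "offset": [0, -4.5, 0.16], "jaw": 50},
    {"delta_rot": [-0.11, 0, 0], "offset": [0, -7.0, 0.39], "jaw": 50},
    {"delta_rot": [-0.15, 0, 0], "offset": [0, -9.6, 0.72], "jaw": 50},
    {"delta_rot": [-0.19, 0, 0], "offset": [0, -12.1, 1.15], "jaw": 50},
    {"delta_rot": [-0.22, 0, 0], "offset": [0, -14.0, 1.54], "jaw": 50},
    {"delta_rot": [-0.25, 0, 0], "offset": [0, -15.8, 2.0], "jaw": 50},
    {"delta_rot": [-0.262, 0, 0], "offset": [0, -16.6, 2.2], "jaw": 50}
  ]
}}

```text
t: 14.05
tcp_pos: [0.5927, 0.1392, 0.1419]
tcp_rot: [0.281, 3.077, 0.407]
contact_force: [-1.5, -2.8, 5.5]
grip_width: 0.65
```

```bash
python3 snap.py wrist 12
```

```text
{'t': np.float64(14.05), 'joint_pos': array([-0.0828,  0.6007,  1.6325,  0.3344,  0.908 , -1.6786]), 'tcp_pos': array([0.5927, 0.1392, 0.1419]), 'contact_force': array([-1.5206, -2.8102,  5.5438]), 'grip_width': np.float64(0.6504)}
[[-0.9835  0.1744  0.0486]
 [ 0.1811  0.9497  0.2555]
 [-0.0016  0.2601 -0.9656]]
```

View pics/wrist12.png

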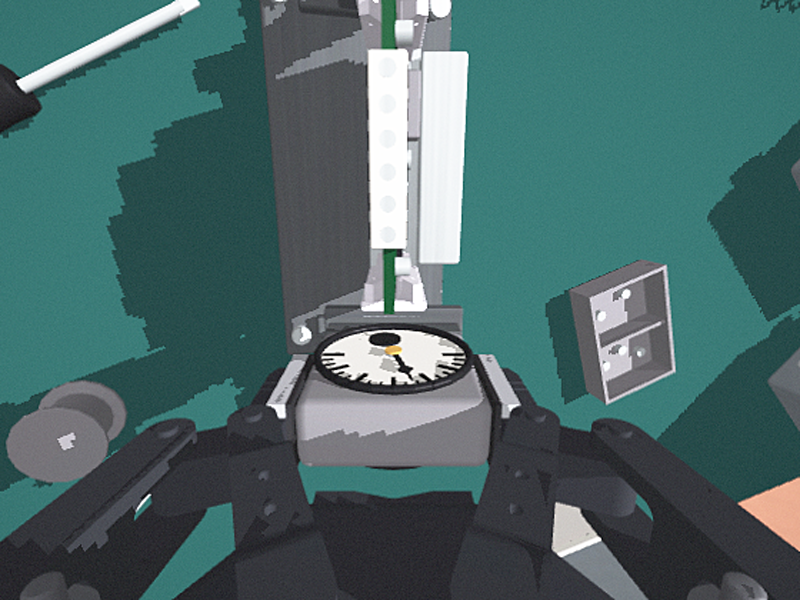

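>>> {"api": "apply_moves", "payload": {
  "targets": [
    {"delta_rot": [-0.03, 0, 0], "offset": [0, -1.9, 0.03], "jaw": 50},
    {"delta_rot": [-0.07, 0, 0], "offset": [0, -4.5, 0.16], "jaw": 50},
    {"delta_rot": [-0.11, 0, 0], "offset": [0, -7.0, 0.39], "jaw": 50},
    {"delta_rot": [-0.15, 0, 0], "offset": [0, -9.6, 0.72], "jaw": 50},
    {"delta_rot": [-0.19, 0, 0], "offset": [0, -12.1, 1.15], "jaw": 50},
    {"delta_rot": [-0.22, 0, 0], "offset": [0, -14.0, 1.54], "jaw": 50},
    {"delta_rot": [-0.25, 0, 0], "offset": [0, -15.8, 2.0], "jaw": 50},
    {"delta_rot": [-0.262, 0, 0], "offset": [0, -16.6, 2.2], "jaw": 50}
  ]
}}

```text
t: 15.1
tcp_pos: [0.5899, 0.124, 0.1355]
tcp_rot: [0.272, 2.975, 0.8]
contact_force: [-2.2, -3.0, 6.2]
grip_width: 0.654
```

>>> {"api": "apply_moves", "payload": {
  "targets": [
    {"delta_rot": [0, 0, 0], "offset": [0, 0, 0], "jaw": 50},
    {"delta_rot": [0, 0, 0], "offset": [0, 0, 0], "jaw": 50},
    {"delta_rot": [0, 0, 0], "offset": [0, 0, 0], "jaw": 50},
    {"delta_rot": [0, 0, 0], "offset": [0, 0, 0], "jaw": 50},
    {"delta_rot": [0, 0, 0], "offset": [0, 0, 0], "jaw": 50},
    {"delta_rot": [0, 0, 0], "offset": [0, 0, 0], "jaw": 50},
    {"delta_rot": [0, 0, 0], "offset": [0, 0, 0], "jaw": 50},
    {"delta_rot": [0, 0, 0], "offset": [0, 0, 0], "jaw": 50}
  ]
}}

```text
t: 16.1
tcp_pos: [0.5899, 0.1241, 0.1355]
tcp_rot: [0.271, 2.976, 0.798]
contact_force: [-2.1, -3.1, 6.6]
grip_width: 0.654
```

```bash
python3 snap.py wrist 13; python3 snap.py scene 13; python3 snap.py side 13
python3 - <<'E'
from h import *
c=pickle.load(open("pics/wrist13.pkl","rb"))["color"][215:290,210:345,::-1]
cv2.imwrite("pics/w13a.png",cv2.resize(c,None,fx=5.9,fy=7.9,interpolation=cv2.INTER_CUBIC))
c=pickle.load(open("pics/scene13.pkl","rb"))["color"][200:300,270:400,::-1]
cv2.imwrite("pics/s13a.png",cv2.resize(c,None,fx=6,fy=6,interpolation=cv2.INTER_CUBIC))
E
```

```text
{'t': np.float64(16.1), 'joint_pos': array([-0.2374,  0.6373,  1.7028,  0.6632,  0.9478, -2.0621]), 'tcp_pos': array([0.5899, 0.1241, 0.1355]), 'contact_force': array([-2.133 , -3.1352,  6.5927]), 'grip_width': np.float64(0.6537)}
[[-0.9834  0.1562  0.0923]
 [ 0.1814  0.8515  0.4921]
 [-0.0018  0.5006 -0.8657]]
{'t': np.float64(16.15), 'joint_pos': array([-0.2374,  0.6373,  1.7028,  0.6632,  0.9478, -2.0621]), 'tcp_pos': array([0.5899, 0.1241, 0.1355]), 'contact_force': array([-1.927 , -4.047 ,  6.5104]), 'grip_width': np.float64(0.6515)}
[[-0.9834  0.1561  0.0923]
 [ 0.1814  0.8514  0.4921]
 [-0.0018  0.5007 -0.8656]]
{'t': np.float64(16.2), 'joint_pos': array([-0.2374,  0.6373,  1.7027,  0.6632,  0.9478, -2.0621]), 'tcp_pos': array([0.5899, 0.1241, 0.1355]), 'contact_force': array([-3.1148, -4.0594,  6.5165]), 'grip_width': np.float64(0.6498)}
[[-0.9834  0.1561  0.0924]
 [ 0.1814  0.8515  0.4921]
 [-0.0018  0.5006 -0.8656]]
```

View pics/w13a.png

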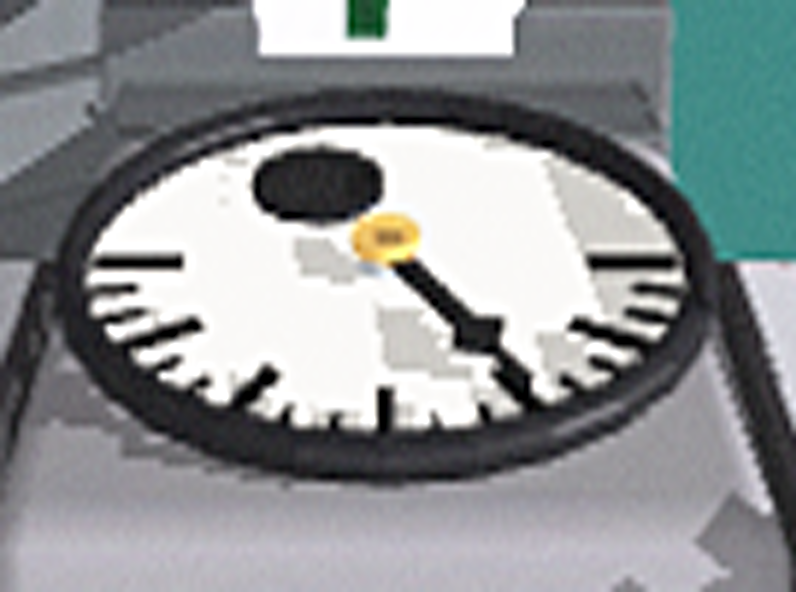

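View pics/s13a.png

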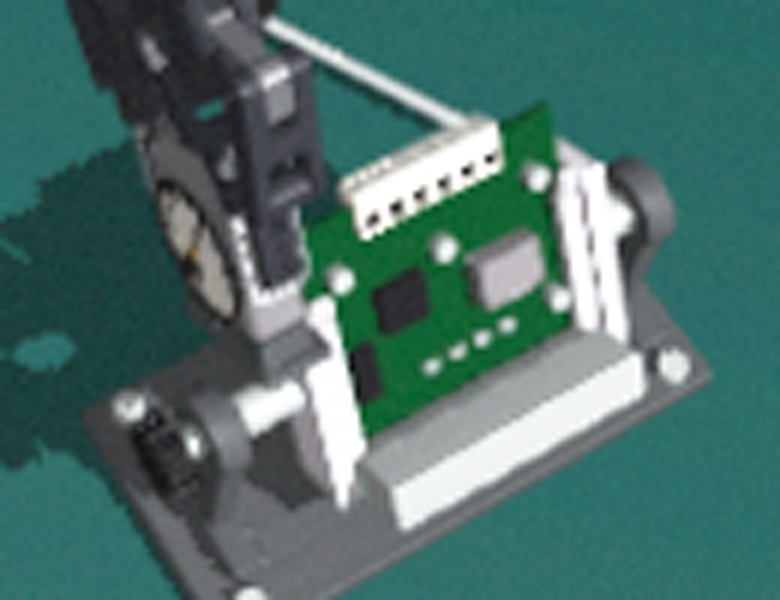

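View pics/side13.png

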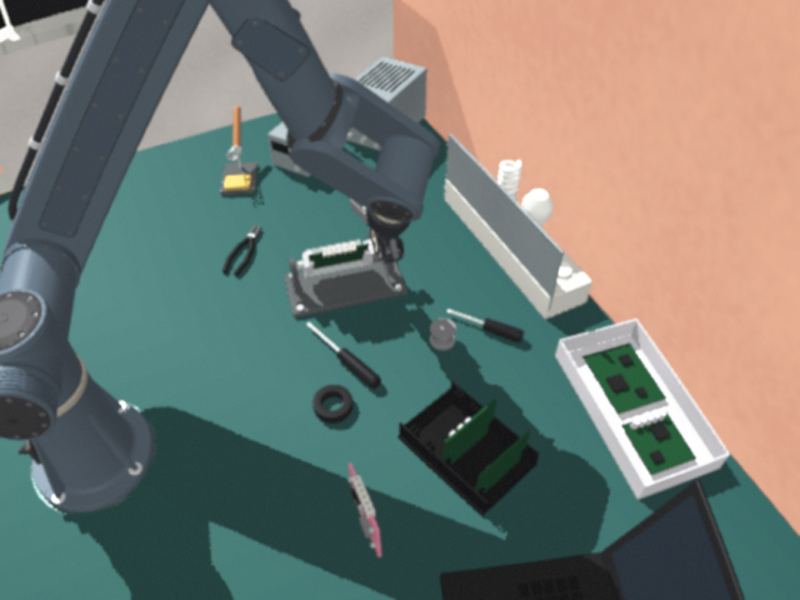

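```bash
cat > ang.py <<'E'
from h import *
c=pickle.load(open("pics/wrist13.pkl","rb"));M=c["mount"]
def pl(l,k=.011,o=(210,215),f=(5.9,7.9)):
    px=np.array([((a+.5)/f[0]-.5+o[0],(b+.5)/f[1]-.5+o[1]) for a,b in l])
    n=cv2.undistortPoints(px[:,None,:],c["intrinsics"],np.array([c["k1"],0,0,0,0.]))[:,0]
    D=np.c_[n,np.ones(len(n))]@M[:3,:3].T;s=(k-M[0,3])/D[:,0];P=M[:3,3]+D*s[:,None];return P[:,1:]*1000
np.set_printoptions(precision=2,suppress=True)
def a(p,q): d=q-p;return np.degrees(np.arctan2(d[0],-d[1]))
for k in(.011,.013):
    P=pl([(318,185),(530,398),(415,275),(98,262),(674,262),(386,395),(386,430),(245,402),(262,376),(640,342),(578,325),(134,341),(192,325),(386,237),(505,368)],k)
    print(P[[0,1,13,3,4,6]]); O=(P[3]+P[4])/2
    print("k",k,"ptr blob-tip",a(P[0],P[1]),"arrow",a(P[2],P[1]),"hub-tip",a(P[13],P[1]),"90line",a(P[3],P[4])-90,"zero tick",a(P[5],P[6]),"L30",a(P[8],P[7]),"R60",a(P[10],P[9]),"L60",a(P[12],P[11]),"O-L30",a(O,P[7]),"O-tip",a(O,P[1]))
E
python3 ang.py
```

```text
[[ -6.36   4.19]
 [ 10.33 -26.73]
 [ -0.21  -4.62]
 [-24.24  -8.5 ]
 [ 23.81  -8.52]
 [ -0.24 -30.39]]
k 0.011 ptr blob-tip 28.346177239279804 arrow 26.655849373366966 hub-tip 25.48563654898602 90line -0.029097651024812876 zero tick -0.058549994757009644 L30 -18.36764399856865 R60 63.676848531107595 L60 -63.588449268167146 O-L30 -28.934212799684143 O-tip 30.04958348175524
[[ -6.15  -0.75]
 [  9.97 -30.63]
 [ -0.22  -9.27]
 [-23.43 -13.01]
 [ 23.   -13.04]
 [ -0.24 -34.16]]
k 0.013 ptr blob-tip 28.346177239279786 arrow 26.65584937336699 hub-tip 25.485636548986 90line -0.029097651024784454 zero tick -0.058549994757009095 L30 -18.367643998568727 R60 63.67684853110748 L60 -63.588449268166954 O-L30 -28.934212799684122 O-tip 30.049583481755228
```

Run:
```python
from h import *
np.set_printoptions(precision=4,suppress=True)
fx=np.array([.9836,-.1805,0]);fy=np.array([.1805,.9836,0]);H=np.array([.5206,.170,.080])
from scipy.optimize import least_squares
for n in("scene","side"):
    c=pickle.load(open(f"pics/{n}13.pkl","rb"));P=cloud(c);col=c["color"].reshape(-1,3).astype(int)
    q=P-H;x=q@fx;y=q@fy;z=q[:,2]
    g=(col[:,1]>1.6*col[:,0])&(col[:,1]>1.25*col[:,2])&(abs(x)<.053)&(z>-.03)&(z<.06)&(abs(y)<.06)
    r=least_squares(lambda p:(y[g]*np.cos(p[0])+z[g]*np.sin(p[0])-p[1])*1000,[.5,0],loss="soft_l1")
    print(n,g.sum(),np.degrees(r.x[0]),r.x[1],z[g].min(),z[g].max())
c=pickle.load(open("pics/scene13.pkl","rb"))["color"][225:258,290:315,::-1]
cv2.imwrite("pics/s13d.png",cv2.resize(c,None,fx=18,fy=18,interpolation=cv2.INTER_CUBIC))
```

```text
scene 907 30.850764832800095 0.0013048176378910345 -0.029939408483980787 0.05326671559694489
side 172 31.197626631738 -0.004174236107251755 -0.016505380668903807 0.050835229037858407
```

View pics/s13d.png

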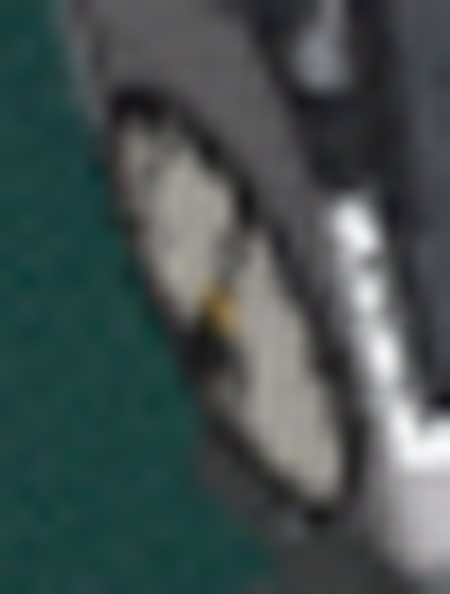

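Run:
```python
from h import *
c0=pickle.load(open("pics/wrist11.pkl","rb"));c1=pickle.load(open("pics/wrist13.pkl","rb"));c2=pickle.load(open("pics/wrist12.pkl","rb"))
g=lambda c:c["color"].mean(2).astype(np.float32)
# rigid check: shift of dial rim / gauge between images
for c in(c2,c1):
    a=g(c0)[215:330,205:350].copy();b=g(c)[215:330,205:350].copy()
    w=np.eye(2,3,dtype=np.float32)
    m=np.full(a.shape,255,np.uint8);m[:8]=0;m[15:65,25:115]=0;m[75:]=0
    r,w=cv2.findTransformECC(a,b,w,cv2.MOTION_EUCLIDEAN,(3,200,1e-6),m,5);print("ECC",r,w.round(4).tolist())
M=c0["mount"]
def pix(yz,k):
    P=np.c_[np.full(len(yz),k),yz];X=P
    return proj({"intrinsics":c0["intrinsics"],"k1":c0["k1"],"mount":M},X,np.eye(4))
# sample dial-plane image
u=np.arange(-26,26.01,.25)*1e-3
Y,Z=np.meshgrid(u,u)
def rect(c,k,cy,cz):
    p=pix(np.c_[Y.ravel()+cy,Z.ravel()+cz],k).astype(np.float32)
    return cv2.remap(g(c),p[:,0].reshape(Y.shape),p[:,1].reshape(Y.shape),cv2.INTER_CUBIC)
rr=np.hypot(Y,Z)
for k in(.0115,.012,.0125,.013):
    for cz in(-.0098,-.0088,-.0108):
        A=rect(c0,k,-.00024,cz)
        out=[]
        for c in(c2,c1):
            B=rect(c,k,-.00024,cz);best=[]
            da=(A<90).astype(np.float32);db=(B<90).astype(np.float32)
            ts=np.arange(8,36,.25)
            for t in ts:
                R=cv2.getRotationMatrix2D((104,104),t,1)
                W=cv2.GaussianBlur(cv2.warpAffine(da,R,A.shape[::-1]),(0,0),2)
                m=(rr<.019)
                best.append(np.corrcoef(W[m],cv2.GaussianBlur(db,(0,0),2)[m])[0,1])
            # sign other way too
            best2=[]
            for t in ts:
                R=cv2.getRotationMatrix2D((104,104),-t,1);W=cv2.GaussianBlur(cv2.warpAffine(da,R,A.shape[::-1]),(0,0),2)
                best2.append(np.corrcoef(W[m],cv2.GaussianBlur(db,(0,0),2)[m])[0,1])
            i,j=np.argmax(best),np.argmax(best2)
            out.append((ts[i],round(best[i],3)) if best[i]>best2[j] else (-ts[j],round(best2[j],3)))
        print(k,cz,out)
B=rect(c1,.0125,-.00024,-.0098);cv2.imwrite("pics/rect.png",cv2.resize(np.hstack([rect(c0,.0115,-.00024,-.0098),rect(c1,.0115,-.00024,-.0098)]).clip(0,255).astype(np.uint8),None,fx=1.9,fy=1.9))
```

```text
ECC 0.832347273978437 [[1.0, 0.0010999999940395355, -0.03229999914765358], [-0.0010999999940395355, 1.0, 0.35339999198913574]]
ECC 0.8989723197103227 [[1.0, 0.003800000064074993, -0.6504999995231628], [-0.003800000064074993, 1.0, 0.023800000548362732]]
0.0115 -0.0098 [(np.float64(-15.0), np.float64(0.829)), (np.float64(-29.75), np.float64(0.85))]
0.0115 -0.0088 [(np.float64(-15.25), np.float64(0.888)), (np.float64(-29.5), np.float64(0.918))]
0.0115 -0.0108 [(np.float64(-14.75), np.float64(0.759)), (np.float64(-30.5), np.float64(0.76))]
0.012 -0.0098 [(np.float64(-15.25), np.float64(0.882)), (np.float64(-29.5), np.float64(0.922))]
0.012 -0.0088 [(np.float64(-15.25), np.float64(0.922)), (np.float64(-29.75), np.float64(0.947))]
0.012 -0.0108 [(np.float64(-15.0), np.float64(0.826)), (np.float64(-29.75), np.float64(0.859))]
0.0125 -0.0098 [(np.float64(-15.25), np.float64(0.92)), (np.float64(-29.5), np.float64(0.945))]
0.0125 -0.0088 [(np.float64(-15.0), np.float64(0.936)), (np.float64(-29.5), np.float64(0.924))]
0.0125 -0.0108 [(np.float64(-15.25), np.float64(0.883)), (np.float64(-29.5), np.float64(0.923))]
0.013 -0.0098 [(np.float64(-15.0), np.float64(0.927)), (np.float64(-29.5), np.float64(0.915))]
0.013 -0.0088 [(np.float64(-14.75), np.float64(0.921)), (np.float64(-29.25), np.float64(0.85))]
0.013 -0.0108 [(np.float64(-15.25), np.float64(0.911)), (np.float64(-29.75), np.float64(0.942))]
```

View pics/rect.png

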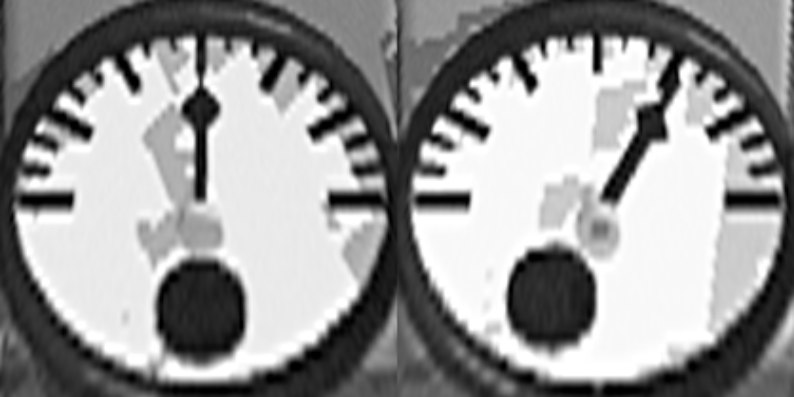

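Run:
```python
from bench import bot
s=bot.state();print(s["t"],s["tcp_pos"],s["contact_force"],s["grip_width"],abs(s["joint_velocities"]).max())
print(bot.hand_in())
```

```text
16.25 [0.58992963 0.12407599 0.13549087] [-2.04038131 -3.71593409  6.6511226 ] 0.6528008075568279 0.0014414237335324015
the job is handed in; nothing more can be done
None
```

The board with the connector strip is in the holder and released. The frame is held at about 30° by the gripped gauge, and the job was handed in at 16.25 s.

- **Board:** I gripped it by its strip, lifted it straight up out of the rack and slid it down both slots. It met the cross bar at the predicted height with about 9 N. After release the strip top measured 145–146 mm, against the expected 146 mm.
- **Tilt:** In the straightened wrist picture the pointer lies on the 30 degree mark. Comparing it with the upright picture gave 29.3–30.5°, mostly 29.5–29.75°. The tool itself was tilted 30.05°, still, and holding the gauge with the opening unchanged.
- **Readings that disagreed:**
  - A plane fitted to the loaded board gave about 31°, which I put down to its play in the slots.
  - Rough angles taken directly from the foreshortened dial picture ran from 25.5° to 30°. I trusted those less.
- **Surroundings:** In the last side picture the other boards and the loose items looked to be where they were. That was by eye only.

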